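# Wind a screw eye home with a screwdriver through its loop

## Robot

A 7-joint arm with a two-finger parallel gripper is mounted at the origin on a cart in front of the work surface, level with it; the furniture and walls round the work are solid. World frame = base frame: x ahead of the robot, y to its left, z up, the work surface at z = 0. Lengths are in m, angles in degrees, forces in N, time in s.
With the tool pointing down it reaches from about 0.4 to 0.85 m from the base axis. Payload 10.4 kg.
Tool frame: the origin (TCP) lies at the centre of the arm's flange, where the gripper is bolted on; the fingertips stand 173 mm ahead of it and the grasp point (between the pads) lies 155 mm ahead of it; z points along the fingers, y is the direction in which the jaws open and shut (so a half turn about z gives the same grasp; the last joint's range is limited). The gripper opens to 85 mm and grips with 20 to 120 N. Pads are 22 mm wide; open, the fingers measure 114 mm over their backs; the gripper's body (76 mm by 85 mm) begins 54 mm behind the grasp point. The pads swing forward as they close: fully open they stand 13 mm farther back than shut.
Start: joints at [-67.07, 19.034, -3.707, 83.658, 1.238, 77.344, -5.071], TCP at [0.256, 0.57, 0.405] pointing down, gripper open.
Joint ranges: [-148.97, 148.97], [-28.65, 121.19], [-84.17, 76.75], [9.2, 138.47], [-72.65, 252.65], [3.7, 117.97], [-149.18, 149.18]. Speed limits (degrees/s): [127.2, 127.2, 159.86, 159.86, 180, 180, 180].

## Interface

Orientations are given as [roll, pitch, yaw] about the fixed x, y, z axes, in that order (R = Rz(yaw) Ry(pitch) Rx(roll)).
In Python, from station import env gives the robot as it stands. The module is installed in compiled form; this text tells all that it offers.
- The arm moves only by the tool servo_tool, never from a script. Its argument "targets" is a list that holds one entry, the list of rows, each a list of 7 numbers: the finger opening in cm, from 0 to 8.54, then the shift along the tool's x, y, z in cm, then the turn, a rotation vector about the tool's x, y, z in rad. A call has 1 to 5 rows; each row is the pose to reach, as a shift and turn from the pose commanded when the call began, along the tool's axes at that moment; what a row does not reach only later rows make up. A row lasts 1/8 s, in which the tool goes at most 62.5 mm and 10.7 degrees, less where a joint would pass 70% of its speed; a pose out of reach is approached as far as the arm can. A call with a gripper value outside its range is refused whole. The fingers move at their own pace and stop on an object; "squeeze" is the grip in N (left out, the last holds). Time passes only in rows, so rows that repeat a pose let the fingers close. It gives the time, the measured TCP pose, the force and the opening at its end, in the units of the state.
- env.state(): the state, without advancing time (a new reading comes with each control period).
- env.grab_frame(name): name is "side" or "top" or "wrist"; returns the picture (480x640x3 uint8, red, green, blue); there is no depth.
- env.camera_model(name): a dict with "K" (3x3 intrinsics, pixels), "R" (3x3) and "t" (3): a world point X has camera coordinates R X + t; the wrist camera has in their place "T_tool_cam" (4x4, takes a point from camera to tool coordinates, whose origin is the TCP and whose axes are the flange's). Camera axes: x right, y down, z forward; pixel columns grow to the right and rows downward; lengths in m; the calibration is good to about 2 mm. A picture is of the moment at which its call begins: read the wrist's pose just before it. camera_model takes no time and is no camera call.
- env.hand_in(): hands the job in, once; it reports no verdict.
The state is a dict: "time_s": time; "joint_positions": joint angles; "joint_vel": joint speeds; "joint_torque": joint torques, N m; "tcp_pos": TCP position; "orientation": TCP orientation; "wrist_force": force on the tool from outside, world axes, zero at the start; "ft_torque": the same for the moment, N m; "opening": opening from 0.0 (shut) to 1.0 (fully open).
Only numpy, scipy, OpenCV 4.12 (cv2) and the standard library are available. Lean on these libraries where they do the work, as an engineer would, in place of code of your own. Each camera call takes 0.05 s, during which the arm holds its last target.

## Task

The brass screw eye in the hanging rail was only started by hand. Put the shaft of the blue screwdriver through its loop and use it as a tommy bar to wind the eye in clockwise until its collar bears on the wood; stop as soon as you feel it go hard, because forcing it would strip the thread. Then draw the screwdriver out, lay it down flat on the bench clear of the rail, and leave the things lying around where they are.

Things in the scene. Friction and masses are not known exactly. Their poses are not given: they have to be found in the camera images.
- eye_loop (a point): Centre of the loop of the brass screw eye, about 66 mm above the bench. The loop stands upright: a ring of round 7 mm wire, hole 12 mm in diameter, 26 mm across outside. x = axis of the hole (level; the loop is alike from both sides, so either end of the axis will do), z = up along the screw axis. The eye turns about this z axis only and tightens clockwise seen from above.
- eye: The brass screw eye; origin on the screw axis, in the underside of its collar. Right-hand thread, 5 mm a turn, turning with an even drag of about 0.06 N m; it stays where it is left. Once the collar bears on the wood it stops dead: 0.15 to 0.25 N m is snug, over 0.3 N m strips the thread. A 6.4 mm shaft in the loop swings about 45 degrees to either side of the hole axis before it binds and takes the eye with it.
- eye_collar (a point): Point on the screw axis at the underside of the collar of the brass eye (a disc 19 mm in diameter, 4 mm high), 21 mm below eye_loop. At the start it stands 0.3 to 0.9 mm above the wood, so the eye has 0.35 to 1.15 rad to go; where it will go hard cannot be seen beforehand and differs each time.
- rail: The hanging rail that the eyes are screwed into: planed wooden batten 45 mm wide, 45 mm high, 400 mm long, held fast on the bench between six round wooden dogs (19 mm in diameter, 26 mm high) that touch its ends and its sides 150 mm either side of the middle. Origin: centre of its underside. x = across it, away from the robot; y = along it.
- rail_top (a point): Centre of the upper face of the rail, 45 mm above the bench, axes as rail. Three upright screw eyes of the same size stand in a row on this face, 140 mm apart: two steel ones, already home, and the brass one, which may be in any of the three places.
- screwdriver_handle (a point): Point on the long axis of the blue screwdriver in the middle of its handle, 10.5 mm above the bench as it lies. y points along the long axis from tip to butt; z is up as it lies. The handle is 24 mm wide (x), 21 mm high (z) and reaches from y = -24 mm to the butt at y = +37 mm. Grip it there.
- screwdriver: The blue screwdriver, 214 mm long, about 90 g, lying on the bench; axes as screwdriver_handle, origin at mid-length on its underside (70 mm nearer the tip than screwdriver_handle). Ahead of the handle: a neck 20 mm in diameter up to 47 mm from screwdriver_handle, then a straight round shaft 6.4 mm in diameter; the cross tip ends 177 mm from screwdriver_handle.
- screw_jar_mid (a point): Middle of a bystander: glass screw jar with red lid, 61 mm in diameter, 85 mm high, behind the rail.
- tape_measure_mid (a point): Middle of a bystander: yellow tape measure, 41 x 89 x 65 mm high, left of the rail.
- pencil_mid (a point): Middle of a bystander: red carpenter's pencil, 15 x 166 x 7 mm, lying along its own y axis in front of the rail.

How it is judged:
By the outcome, as a careful person would: the job done as asked, in the order asked, and still so for the second after the job is handed in, with the robot touching nothing.
It also fails if it takes over 72 s, if anything falls off the work surface, if the arm or the gripper's body presses on something with over 40 N, if the wrist force passes 120 N, or if a joint passes its speed limit or range.

## Working session

There is one attempt and no reset: what is moved stays moved. The work goes in short steps, Python scripts to look and compute and a tool call to move; the robot and the scene stay as the last step left them, time stands still between calls to the robot, and variables do not carry over. Pictures are saved under pics/ and viewed, and the job is handed in when it is done.

Besides the shell and the picture viewer there is one more tool, called by a JSON object that holds its "name" and its "arguments", one argument or row to a line. servo_tool: Moves the arm, as the interface text tells. Its arguments: {"type":"object","properties":{"targets":{"type":"array"},"squeeze":{"type":"number"}},"required":["targets"]}

```bash
mkdir -p pics; ls
python3 - <<'E'
from station import env
import cv2,numpy as np
np.set_printoptions(precision=4,suppress=True)
print(env.state())
for n in ["side","top","wrist"]:
    f=env.grab_frame(n); cv2.imwrite(f"pics/{n}0.png",f[:,:,::-1])
    print(n,env.camera_model(n))
E
```

```text
pics
{'time_s': 0.0, 'joint_positions': array([-67.0704,  19.0742,  -3.7045,  83.7075,   1.2374,  77.344 ,
        -5.0698]), 'joint_vel': array([-0.1357,  0.0354, -0.0732,  0.0743,  0.0497, -0.001 , -0.0217]), 'joint_torque': array([  0.0004, -62.5425,   0.0499, -39.1622,   0.0163,   0.0096,
         0.    ]), 'tcp_pos': array([0.2564, 0.5698, 0.4039]), 'orientation': array([-179.9143,    0.0047,  155.7752]), 'wrist_force': array([-0.8669,  0.4754, -0.1666]), 'ft_torque': array([-0.0557, -0.0082,  0.0233]), 'opening': 1.0014645451460735}
side {'K': array([[533.7945,   0.    , 323.4203],
       [  0.    , 533.7945, 240.1718],
       [  0.    ,   0.    ,   1.    ]]), 'R': array([[ 0.8739, -0.4858,  0.0162],
       [-0.2402, -0.4605, -0.8545],
       [ 0.4226,  0.7429, -0.5191]]), 't': array([-0.4782,  0.1741,  1.1897])}
top {'K': array([[524.0621,   0.    , 319.6211],
       [  0.    , 524.0621, 236.7815],
       [  0.    ,   0.    ,   1.    ]]), 'R': array([[-0.0122, -0.9999,  0.0021],
       [-0.9942,  0.0119, -0.1067],
       [ 0.1067, -0.0034, -0.9943]]), 't': array([0.0035, 0.549 , 1.1938])}
wrist {'K': array([[396.0184,   0.    , 323.1239],
       [  0.    , 396.0184, 240.8486],
       [  0.    ,   0.    ,   1.    ]]), 'T_tool_cam': array([[-0.0005, -0.9495, -0.3137,  0.0806],
       [ 1.    , -0.0001, -0.0012,  0.0013],
       [ 0.0011, -0.3137,  0.9495,  0.0309],
       [ 0.    ,  0.    ,  0.    ,  1.    ]])}
```

View pics/side0.png

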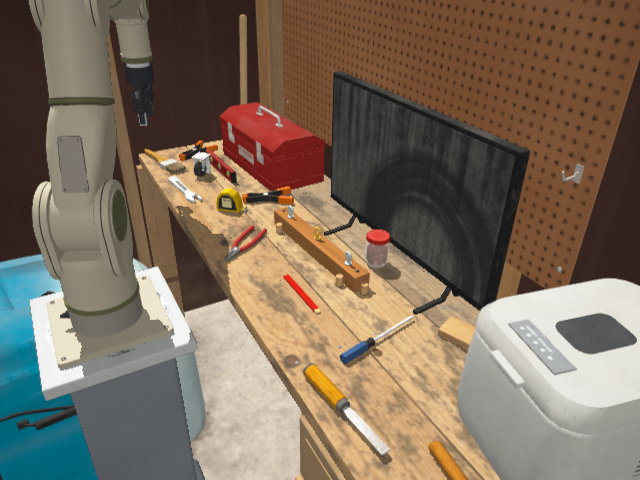

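View pics/top0.png

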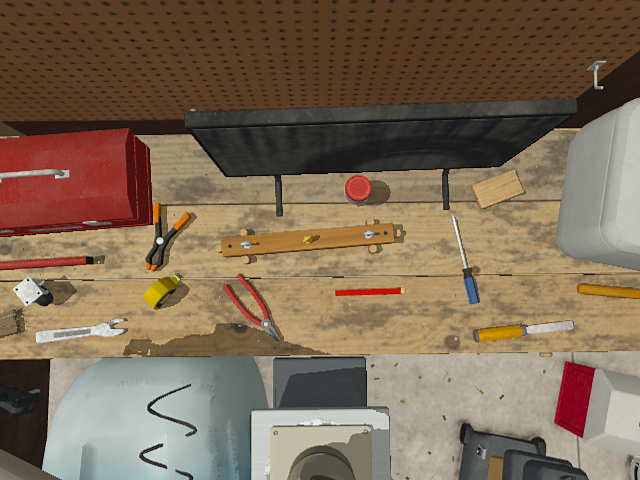

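View pics/wrist0.png

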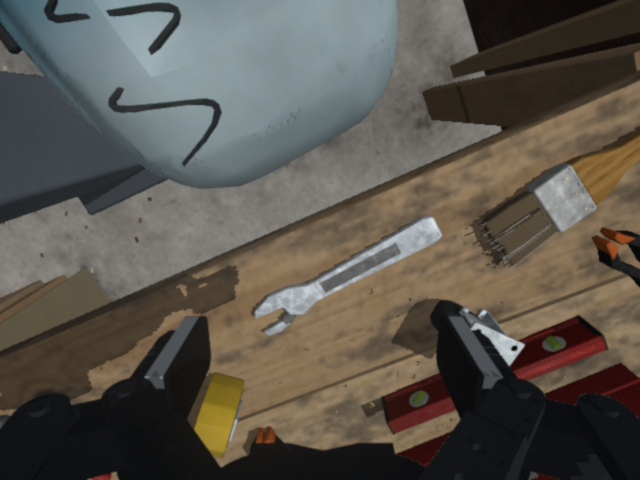

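```bash
cat > h.py <<'E'
import numpy as np,cv2
from scipy.spatial.transform import Rotation as Ro
np.set_printoptions(precision=4,suppress=True)
from station import env
def cam(n,st=None):
    m=env.camera_model(n);K=m["K"]
    if "R" in m: return K,m["R"],np.array(m["t"])
    Rw=Ro.from_euler('xyz',st["orientation"],degrees=True).as_matrix()
    T=m["T_tool_cam"]; Rc=Rw@T[:3,:3]; c=Rw@T[:3,3]+st["tcp_pos"]
    return K,Rc.T,-Rc.T@c
def ray(C,uv):
    K,R,t=C; d=R.T@np.linalg.inv(K)@np.array([uv[0],uv[1],1.]); return -R.T@t,d/np.linalg.norm(d)
def onz(C,uv,z):
    o,d=ray(C,uv); return o+d*(z-o[2])/d[2]
def proj(C,X):
    K,R,t=C; p=K@(R@np.array(X)+t); return p[:2]/p[2]
def tri(rs):
    A=sum(np.eye(3)-np.outer(d,d) for o,d in rs); b=sum((np.eye(3)-np.outer(d,d))@o for o,d in rs)
    X=np.linalg.solve(A,b); return X,[np.linalg.norm(np.cross(d,X-o)) for o,d in rs]
def grab(n,name):
    st=env.state(); f=env.grab_frame(n)[:,:,::-1].copy(); cv2.imwrite(f"pics/{name}.png",f); return st,f
E
python3 - <<'E'
from h import *
t=cv2.imread('pics/top0.png');s=cv2.imread('pics/side0.png')
a=cv2.resize(t[200:320,210:350+50],None,fx=4,fy=4,interpolation=2)[:600,:800]
cv2.imwrite('pics/ta.png',a)
b=cv2.resize(t[200:320,430:500],None,fx=5,fy=5,interpolation=2)
c=cv2.resize(s[200:300,260:400],None,fx=5,fy=5,interpolation=2)
cv2.imwrite('pics/tb.png',b);cv2.imwrite('pics/sc.png',c)
T=cam('top');S=cam('side')
print('tip',onz(T,(453,214),.01),'butt',onz(T,(474,303),.0105))
print('tip s',onz(S,(412,319),.01),'butt',onz(S,(343,358),.0105))
print('eye',onz(T,(309,239),.066),tri([ray(T,(309,239)),ray(S,(318,234))]))
print('ends',onz(T,(221,247),.045),onz(T,(400,235),.045))
E
```

```text
tip [ 0.6018 -0.3218  0.01  ] butt [ 0.3908 -0.3625  0.0105]
tip s [ 0.5898 -0.3294  0.01  ] butt [ 0.3907 -0.3628  0.0105]
eye [0.5403 0.0211 0.066 ] (array([0.5412, 0.0211, 0.0592]), [np.float64(0.00028654342009956126), np.float64(0.0002865434200996591)])
ends [0.5264 0.2238 0.045 ] [ 0.5492 -0.1885  0.045 ]
```

View pics/ta.png

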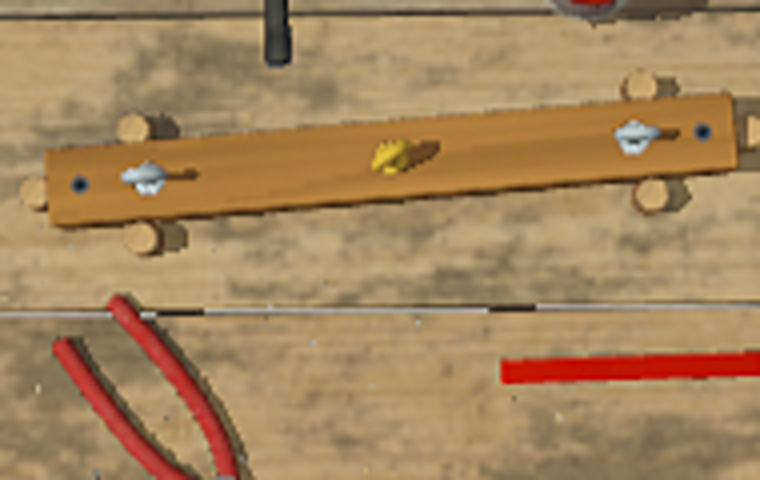

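View pics/tb.png

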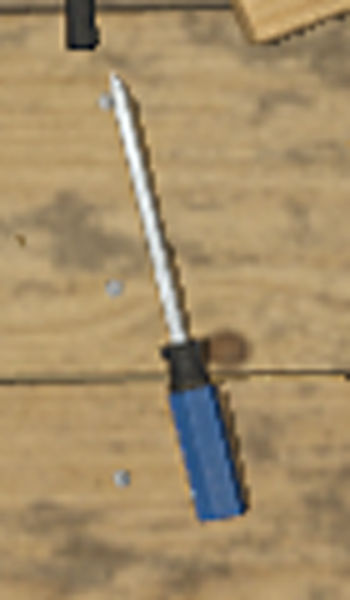

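View pics/sc.png

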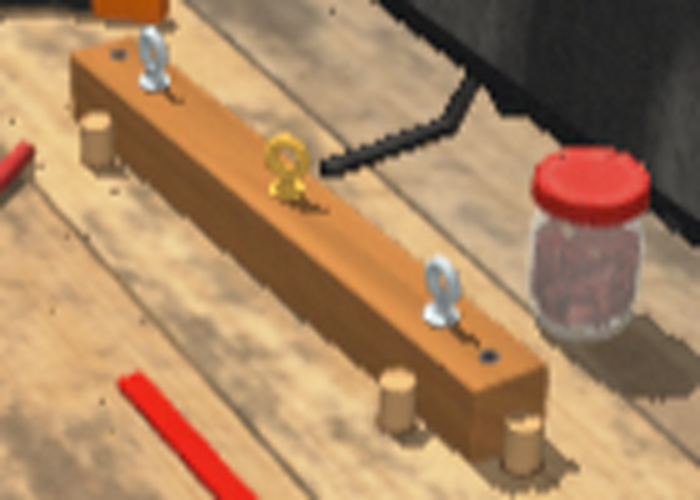

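```bash
cat >> h.py <<'E'
def mv(p,rpy,base=None):
    """shift (cm) and rotvec in tool axes from current (or base=(pos,rpy)) pose"""
    st=env.state()
    p0,r0=(st["tcp_pos"],st["orientation"]) if base is None else base
    R0=Ro.from_euler('xyz',r0,degrees=True)
    d=R0.inv().apply(np.array(p)-p0)*100; w=(R0.inv()*Ro.from_euler('xyz',rpy,degrees=True)).as_rotvec()
    print('shift',d.round(2),'rot',w.round(4)); return d,w
E
python3 - <<'E'
from h import *
mv([.50,.02,.33],[180,0,175])
E
```

```text
shift [-44.78 -40.14   7.46] rot [-0.0011 -0.0002 -0.3355]
```

{"name": "servo_tool", "arguments": {
  "targets": [
    [[8.5,-11.2,-10,1.9,0,0,-0.08],[8.5,-16.8,-15,2.8,0,0,-0.13],[8.5,-22.4,-20,3.7,0,0,-0.17],[8.5,-28,-25,4.7,0,0,-0.21],[8.5,-33.6,-30,5.6,0,0,-0.25]]
  ]
}}

```text
time_s: 0.78
tcp_pos: [0.3831, 0.2846, 0.3659]
orientation: [180.0, 0.0, 170.2]
wrist_force: [1.1, 0.2, 0.4]
opening: 0.995
```

Run:
```python
from h import *
mv([.50,.02,.33],[180,0,175])
```

```text
shift [-16.03 -24.08   3.58] rot [ 0.0003  0.0001 -0.0843]
```

{"name": "servo_tool", "arguments": {
  "targets": [
    [[8.5,-16,-24,3.6,0,0,-0.08],[8.5,-16,-24,3.6,0,0,-0.08],[8.5,-16,-24,3.6,0,0,-0.08],[8.5,-16,-24,3.6,0,0,-0.08],[8.5,-16,-24,3.6,0,0,-0.08]]
  ]
}}

```text
time_s: 1.4
tcp_pos: [0.4994, 0.0198, 0.3298]
orientation: [-180.0, 0.0, 174.5]
wrist_force: [-0.4, 0.8, -0.4]
opening: 0.992
```

Run:
```python
from h import *
st,f=grab('wrist','w1'); print(st['tcp_pos'],st['orientation'],st['joint_positions'],st['joint_vel'],st['wrist_force'],st['ft_torque'])
import json; json.dump([list(st['tcp_pos']),list(st['orientation'])],open('w1.json','w'))
```

```text
[0.4994 0.0198 0.3298] [-179.9775    0.0069  174.5348] [-28.2294   6.3121  22.171  108.9701  -2.5938  65.2012  79.4433] [ 21.6148  16.789   16.3753 -11.0848  -8.8535  -3.991   42.2994] [-0.409   0.8403 -0.384 ] [0.0173 0.0368 0.0681]
```

View pics/w1.png

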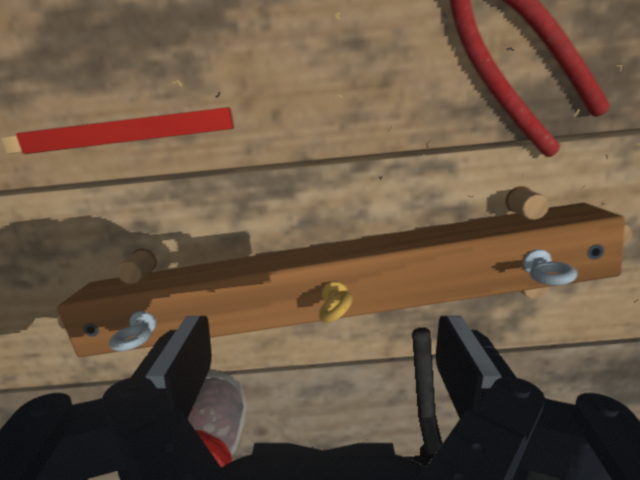

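Run:
```python
from h import *
mv([.45,-.04,.28],[180,0,180])
```

```text
shift [ 4.47 -6.01  4.95] rot [-0.0024  0.0005 -0.0996]
```

{"name": "servo_tool", "arguments": {
  "targets": [
    [[8.5,4.5,-6,5,0,0,-0.1],[8.5,4.5,-6,5,0,0,-0.1],[8.5,4.5,-6,5,0,0,-0.1]]
  ]
}}

```text
time_s: 1.82
tcp_pos: [0.4473, -0.0337, 0.2791]
orientation: [180.0, -0.1, -179.7]
wrist_force: [-0.1, -0.2, 0.5]
opening: 0.994
```

Run:
```python
from h import *
st,f=grab('wrist','w2'); print(st['tcp_pos'],st['orientation'],st['joint_positions'],st['joint_vel'],st['wrist_force'],st['ft_torque'])
import json; json.dump([list(st['tcp_pos']),list(st['orientation'])],open('w2.json','w'))
def brass(f,roi=None):
    h=cv2.cvtColor(f,cv2.COLOR_BGR2HSV); return cv2.inRange(h,(22,130,90),(35,255,255))
for n in ('w1','w2'):
    g=cv2.imread(f'pics/{n}.png'); m=brass(g)
    nn,l,s,c=cv2.connectedComponentsWithStats(m); 
    for i in range(1,nn):
        if s[i,4]>80: print(n,s[i],c[i])
cs=[]
for n in ('w1','w2'):
    g=cv2.imread(f'pics/{n}.png')
    u,v=(336,300) if n=='w1' else proj(cam('wrist',st),[.541,.021,.066])
    u,v=int(u),int(v); cs.append(cv2.resize(g[v-40:v+40,u-40:u+40],(400,400),interpolation=2)); print(u,v)
cv2.imwrite('pics/e12.png',np.hstack(cs))
```

```text
[ 0.4473 -0.0337  0.2791] [ 179.9953   -0.1387 -179.7174] [-24.6898   3.0428  23.9625 118.9769  -1.4574  58.3891  90.2924] [-1.2912  0.3541 -1.7465 -3.812  -0.701   0.5796 -1.0658] [-0.0741 -0.2212  0.5096] [ 0.0278  0.0092 -0.0339]
336 300
416 430
```

View pics/e12.png

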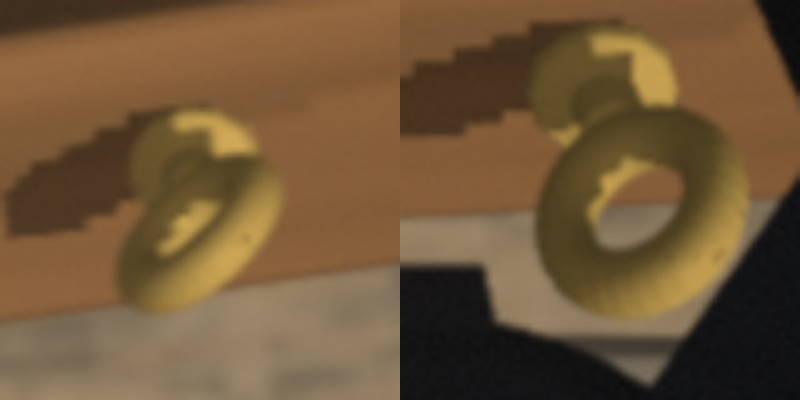

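View pics/w2.png

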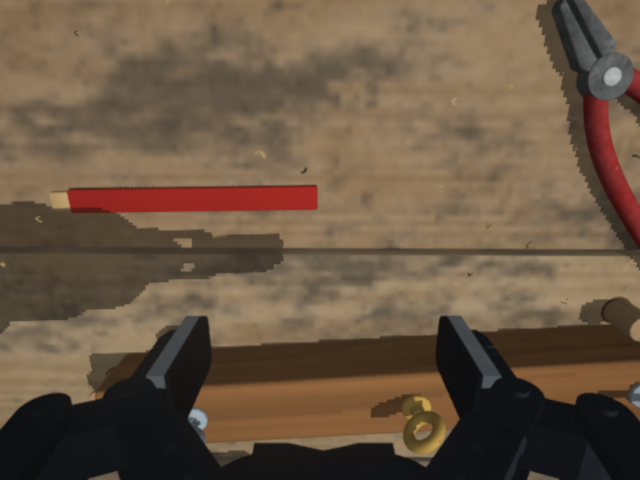

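Run:
```python
from h import *
import json
cs=[]
info={'w1':(296,260),'w2':(376,390)}
for n,(x0,y0) in info.items():
    g=cv2.imread(f'pics/{n}.png')[y0:y0+80,x0:x0+80]
    h=cv2.cvtColor(g,cv2.COLOR_BGR2HSV)
    print(n,h[47,47] if n=='w1' else h[62,45], h[10,60])
    m=cv2.inRange(h,(19,60,50),(40,255,255)); 
    cs.append(cv2.resize(m,(400,400),interpolation=0))
cv2.imwrite('pics/m12.png',np.hstack(cs))
```

```text
w1 [ 20 148 188] [ 14 147 139]
w2 [ 20 149 154] [ 14 148 133]
```

View pics/m12.png

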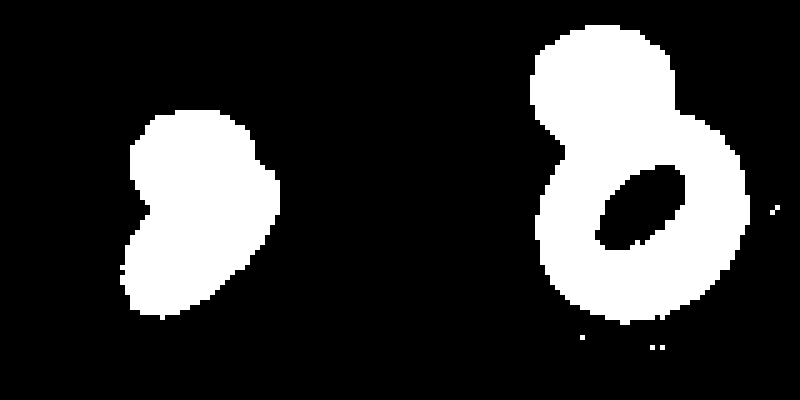

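Run:
```python
from h import *
import json
info={'w1':(296,260),'w2':(376,390)}
C={};E={}
for n,(x0,y0) in info.items():
    p,r=json.load(open(n+'.json')); C[n]=cam('wrist',dict(tcp_pos=np.array(p),orientation=r))
    g=cv2.imread(f'pics/{n}.png')[y0:y0+80,x0:x0+80]
    g=cv2.resize(g,None,fx=5,fy=5,interpolation=2)
    h=cv2.cvtColor(g,cv2.COLOR_BGR2HSV); m=cv2.medianBlur(cv2.inRange(h,(18,60,50),(40,255,255)),9)
    cc,hi=cv2.findContours(m,cv2.RETR_CCOMP,cv2.CHAIN_APPROX_NONE)
    cc=sorted(cc,key=len)[::-1]; o=cc[0][:,0,:].astype(np.float32)
    sel=o[(o[:,1]>215)|((o[:,0]>262)&(o[:,1]>175))] if n=='w1' else o[(o[:,1]>165)|((o[:,0]>285)&(o[:,1]>125))]
    E[n+'o']=cv2.fitEllipse(sel)
    if n=='w2': E['w2h']=cv2.fitEllipse(cc[1][:,0,:].astype(np.float32))
    # collar: disc contour
    sc=o[(o[:,1]<(150 if n=='w1' else 110))]; E[n+'c']=cv2.fitEllipse(sc)
P={}
for k,e in E.items():
    n=k[:2];x0,y0=info[n]; c=((e[0][0]-2)/5+x0,(e[0][1]-2)/5+y0); P[k]=c
    print(k,np.round(c,1),np.round(np.array(e[1])/5,1),round(e[2],1))
    if k[2]!='c':
        # minor axis direction: cv2 angle = rotation of first axis(width=minor); 
        a=np.deg2rad(e[2]); d=np.array([np.cos(a),np.sin(a)])
        o1,r1=ray(C[n],np.array(c)+d*4);_,r0=ray(C[n],c)
        pl=np.cross(r0,r1); nrm=np.cross(pl,[0,0,1]); ang=np.degrees(np.arctan2(nrm[1],nrm[0])); 
        print('  axis deg',(ang+90)%180-90, 'b/a',e[1][0]/e[1][1],'view-axis deg',np.degrees(np.arccos(abs(nrm/np.linalg.norm(nrm)@r0))))
print('loop',tri([ray(C['w1'],P['w1o']),ray(C['w2'],P['w2o'])]),tri([ray(C['w1'],P['w1o']),ray(C['w2'],P['w2h'])]))
print('collar top',tri([ray(C['w1'],P['w1c']),ray(C['w2'],P['w2c'])]), onz(C['w1'],P['w1c'],.0495),onz(C['w2'],P['w2c'],.0495))
# rings at known height
print(onz(C['w1'],P['w1o'],.066),onz(C['w2'],P['w2o'],.066))
```

```text
w1o [335.8 303.8] [29.3 48. ] 14.9
  axis deg 68.11635199117853 b/a 0.6100934967824635 view-axis deg 80.88290937072918
w1c [334.5 291.5] [21.1 25.8] 87.5
w2o [424.2 434.5] [41.9 48. ] 47.4
  axis deg 39.4287891364047 b/a 0.8743146330544578 view-axis deg 48.143342000032995
w2h [424.6 430.1] [11.2 18.4] 50.5
  axis deg 36.80169061299 b/a 0.6081476254025561 view-axis deg 47.61493768968363
w2c [416.1 407.4] [26.1 30. ] 88.2
loop (array([0.5377, 0.0245, 0.072 ]), [np.float64(0.000718496885222237), np.float64(0.0007184968852221894)]) (array([0.539 , 0.0251, 0.0682]), [np.float64(0.00016441574823132456), np.float64(0.00016441574823118952)])
collar top (array([0.5393, 0.0245, 0.0495]), [np.float64(2.8506235843363615e-05), np.float64(2.850623584340968e-05)]) [0.5393 0.0246 0.0495] [0.5393 0.0245 0.0495]
[0.5403 0.0249 0.066 ] [0.5441 0.0259 0.066 ]
```

Run:
```python
from h import *
import json
info={'w1':(296,260),'w2':(376,390)}
c=np.array([.5393,.0245,.0665])
outs=[]
for n,(x0,y0) in info.items():
    p,r=json.load(open(n+'.json')); C=cam('wrist',dict(tcp_pos=np.array(p),orientation=r))
    g=cv2.imread(f'pics/{n}.png')[y0:y0+80,x0:x0+80]
    for a,col in ((32,(255,0,0)),(40,(0,0,255))):
        gg=cv2.resize(g,None,fx=5,fy=5,interpolation=2)
        d=np.array([-np.sin(np.radians(a)),np.cos(np.radians(a)),0])
        for R in (.0095,.006):
            pts=[((proj(C,c+R*(np.cos(t)*d+np.array([0,0,np.sin(t)])))-[x0,y0])*5+2).round().astype(int) for t in np.linspace(0,6.28,60)]
            cv2.polylines(gg,[np.array(pts)],False,col,1)
        outs.append(gg)
cv2.imwrite('pics/ov.png',cv2.resize(np.vstack([np.hstack(outs[:2]),np.hstack(outs[2:])]),(600,600)))
```

```text
(no output)
```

View pics/ov.png

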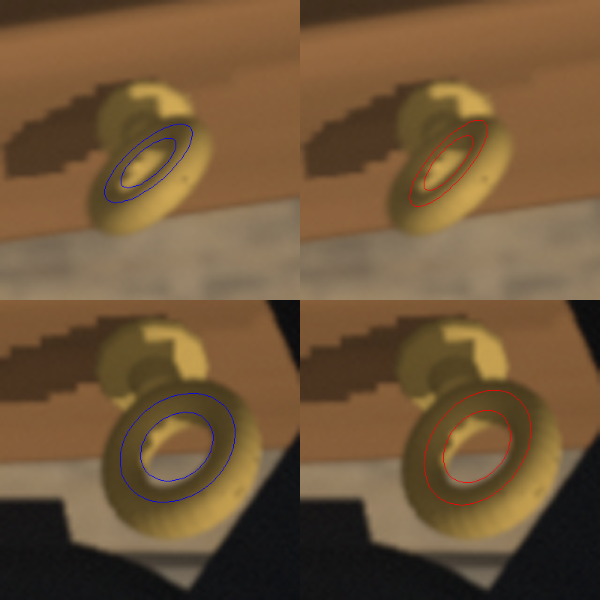

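Run:
```python
from h import *
import json
C={}
for n in ('w1','w2'):
    p,r=json.load(open(n+'.json')); C[n]=cam('wrist',dict(tcp_pos=np.array(p),orientation=r))
print(tri([ray(C['w1'],(336.3,307)),ray(C['w2'],(424.5,432.5))]))
print(onz(C['w1'],(336.3,307),.0666),onz(C['w2'],(424.5,432.5),.0666))
# predicted collar contour centers etc
def sil(n,c,a):
    x=[];d=np.array([-np.sin(a),np.cos(a),0]);
    for R,z in ((.0095,0),):
        pts=[]
        for t in np.linspace(0,6.28,90):
            u=np.cos(t)*d+np.array([0,0,np.sin(t)]); ax=np.cross(d,[0,0,1])
            for s in np.linspace(0,6.28,24): pts.append(proj(C[n],c+.0095*u+.0035*(np.cos(s)*u+np.sin(s)*ax)))
        pts=np.array(pts); return pts.min(0),pts.max(0)
for n in C: print(n,sil(n,np.array([.5393,.0245,.0665]),np.radians(37)))
def col(n,c):
    pts=np.array([proj(C[n],c+np.array([.0095*np.cos(t),.0095*np.sin(t),z])) for t in np.linspace(0,6.28,90) for z in (0,.004)]); return pts.min(0),pts.max(0)
for n in C: print(n,col(n,np.array([.5393,.0245,.0455])))
print('w1 obs ring x320.4-352.2 ybot 323.4; collar x322-? top 281.8 ; w2 obs ring 403-446 bot 454.4; collar x402-431 top 395')
for n,y in (('w1',281.8),('w2',395)): print(n)
```

```text
(array([0.5416, 0.0253, 0.0674]), [np.float64(0.00032703534071038676), np.float64(0.00032703534071032507)])
[0.5423 0.0251 0.0666] [0.5421 0.0258 0.0666]
w1 (array([318.9594, 286.6122]), array([351.3948, 319.7145]))
w2 (array([402.0908, 407.4843]), array([444.0467, 450.9749]))
w1 (array([320.6483, 276.6012]), array([348.0831, 303.8862]))
w2 (array([399.2836, 390.0208]), array([431.5656, 419.867 ]))
w1 obs ring x320.4-352.2 ybot 323.4; collar x322-? top 281.8 ; w2 obs ring 403-446 bot 454.4; collar x402-431 top 395
w1
w2
```

Run:
```python
from h import *
mv([.45,-.35,.32],[180,0,-170])
```

```text
shift [  0.05 -31.73  -4.  ] rot [ 0.0004 -0.0002 -0.1682]
```

{"name": "servo_tool", "arguments": {
  "targets": [
    [[8.5,0,-6.2,-2,0,0,-0.03],[8.5,0,-12.4,-4,0,0,-0.07],[8.5,0,-18.6,-4,0,0,-0.1],[8.5,0,-24.8,-4,0,0,-0.14],[8.5,0,-31,-4,0,0,-0.17]]
  ]
}}

```text
time_s: 2.5
tcp_pos: [0.4526, -0.3401, 0.3211]
orientation: [-179.9, 0.1, -169.6]
wrist_force: [1.7, 0.8, 0.3]
opening: 0.996
```

{"name": "servo_tool", "arguments": {
  "targets": [
    [[8.5,0,-0.7,0,0,0,0],[8.5,0,-0.7,0,0,0,0]]
  ]
}}

```text
time_s: 2.75
tcp_pos: [0.4532, -0.3456, 0.3202]
orientation: [-180.0, 0.0, -169.8]
wrist_force: [0.2, 0.8, 0.4]
opening: 0.996
```

Run:
```python
from h import *
st,f=grab('wrist','w3'); print(st['tcp_pos'],st['orientation'],st['joint_positions'],st['joint_vel'],st['wrist_force'],st['ft_torque'])
import json; json.dump([list(st['tcp_pos']),list(st['orientation'])],open('w3.json','w'))
```

```text
[ 0.4532 -0.3456  0.3202] [-179.9897    0.0067 -169.8179] [  0.5654  18.0673  38.5667 100.1798 -12.2174  65.9904 142.9431] [-1.7119 -1.4215 -0.9782  1.5512  0.2126  0.0405 -0.3826] [0.1985 0.7782 0.3904] [ 0.0515 -0.0048  0.0081]
```

View pics/w3.png

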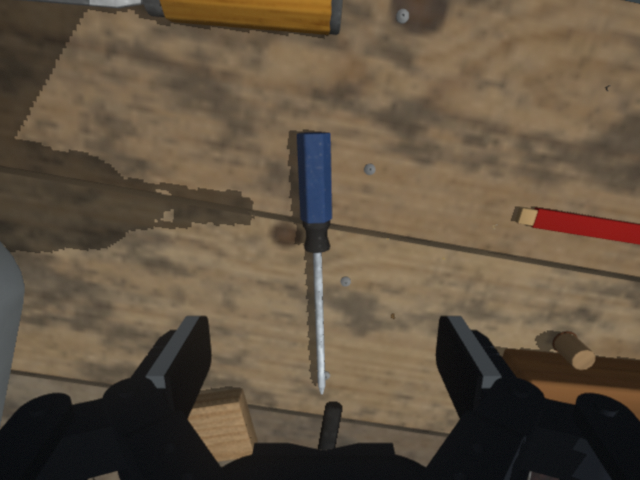

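```bash
cat >> h.py <<'E'
def blue(f):
    h=cv2.cvtColor(f,cv2.COLOR_BGR2HSV); m=cv2.inRange(h,(100,110,40),(125,255,255))
    n,l,s,c=cv2.connectedComponentsWithStats(m); i=1+np.argmax(s[1:,4]); 
    pts=np.argwhere(l==i)[:,::-1].astype(np.float32); return pts,s[i],c[i]
E
python3 - <<'E'
from h import *
import json
p,r=json.load(open('w3.json')); C=cam('wrist',dict(tcp_pos=np.array(p),orientation=r))
f=cv2.imread('pics/w3.png'); pts,s,c=blue(f); print(s,c,cv2.minAreaRect(pts))
# shaft: bright greyish rows 255-385
hs=cv2.cvtColor(f,cv2.COLOR_BGR2HSV)
rows=[];
for v in range(258,385,3):
    x=np.arange(305,335); w=[(u) for u in x if hs[v,u,1]<50 and hs[v,u,2]>90]
    if 2<=len(w)<=16: rows.append((np.mean(w),v,len(w)))
rows=np.array(rows); k=np.polyfit(rows[:,1],rows[:,0],1); print(len(rows),rows[:,2].mean(),k,np.abs(np.polyval(k,rows[:,1])-rows[:,0]).max())
A=onz(C,(np.polyval(k,260),260),.0105);B=onz(C,(np.polyval(k,388),388),.0105); d=(B-A)/np.linalg.norm(B-A)
print('A',A,'B',B,'dir',np.degrees(np.arctan2(d[1],d[0])))
# butt top edge / handle end
yb=s[1]; ye=s[1]+s[3]
for v in (yb,ye): 
    xs=pts[np.abs(pts[:,1]-v)<4][:,0]; print(v,xs.min(),xs.max(),onz(C,((xs.min()+xs.max())/2,v),.012))
print('tip',onz(C,(np.polyval(k,394),394),.0105))
for v in range(140,225,10):
    xs=pts[np.abs(pts[:,1]-v)<1][:,0]; print(v,xs.min(),xs.max(),onz(C,(xs.mean(),v),.0105))
E
```

```text
[ 298  133   33   90 2445] [316.0135 176.0724] ((314.283203125, 177.52645874023438), (89.30498504638672, 31.318687438964844), 88.75463104248047)
43 8.30232558139535 [  0.0378 307.4698] 1.8539716097855035
A [ 0.4808 -0.3444  0.0105] B [ 0.594  -0.3205  0.0105] dir 11.914837317573273
133 300.0 329.0 [ 0.3899 -0.3622  0.012 ]
223 306.0 328.0 [ 0.4519 -0.3497  0.012 ]
tip [ 0.6    -0.3193  0.0105]
140 299.0 329.0 [ 0.3946 -0.3614  0.0105]
150 302.0 329.0 [ 0.4011 -0.3596  0.0105]
160 300.0 329.0 [ 0.4079 -0.3591  0.0105]
170 303.0 329.0 [ 0.4145 -0.3569  0.0105]
180 303.0 330.0 [ 0.4214 -0.3554  0.0105]
190 306.0 330.0 [ 0.4282 -0.3531  0.0105]
200 305.0 330.0 [ 0.4354 -0.3522  0.0105]
210 305.0 330.0 [ 0.4426 -0.3509  0.0105]
220 306.0 328.0 [ 0.4501 -0.35    0.0105]
```

{"name": "servo_tool", "arguments": {
  "targets": [
    [[8.5,2.8,-0.4,3,0,0,0],[8.5,2.8,-0.4,6,0,0,0],[8.5,2.8,-0.4,9,0,0,0],[8.5,2.8,-0.4,11,0,0,0],[8.5,2.8,-0.4,12,0,0,0]]
  ]
}}

```text
time_s: 3.42
tcp_pos: [0.4261, -0.3531, 0.1994]
orientation: [179.9, 0.0, -169.7]
wrist_force: [0.3, -0.1, 0.2]
opening: 0.996
```

Run:
```python
from h import *
st,f=grab('wrist','w4'); print(st['tcp_pos'],st['orientation'],st['joint_positions'],st['wrist_force'],st['ft_torque'])
import json; json.dump([list(st['tcp_pos']),list(st['orientation'])],open('w4.json','w'))
C=cam('wrist',st);p,s,c=blue(f);print(s,c)
for v in range(s[1]+2,s[1]+s[3],20):
    xs=p[np.abs(p[:,1]-v)<1][:,0]; print(v,xs.min(),xs.max(),onz(C,(xs.mean(),v),.0105))
mv([.426,-.3547,.178],[180,0,-169.5])
```

```text
[ 0.4261 -0.3531  0.1994] [ 179.9167    0.0046 -169.6898] [  9.1448  24.4235  30.8039 107.8628 -15.6749  51.9476 147.7766] [ 0.2543 -0.0713  0.1599] [ 0.0267  0.0036 -0.0224]
[ 287  218   54  141 6513] [315.115  288.4275]
220 308.0 338.0 [ 0.3897 -0.3583  0.0105]
240 291.0 339.0 [ 0.3989 -0.3606  0.0105]
260 288.0 339.0 [ 0.4078 -0.3594  0.0105]
280 289.0 339.0 [ 0.417  -0.3577  0.0105]
300 290.0 339.0 [ 0.4264 -0.3557  0.0105]
320 291.0 340.0 [ 0.4361 -0.3536  0.0105]
340 293.0 340.0 [ 0.4462 -0.3512  0.0105]
shift [ 0.01 -0.15  2.08] rot [ 0.0016 -0.0005 -0.0037]
```

View pics/w4.png

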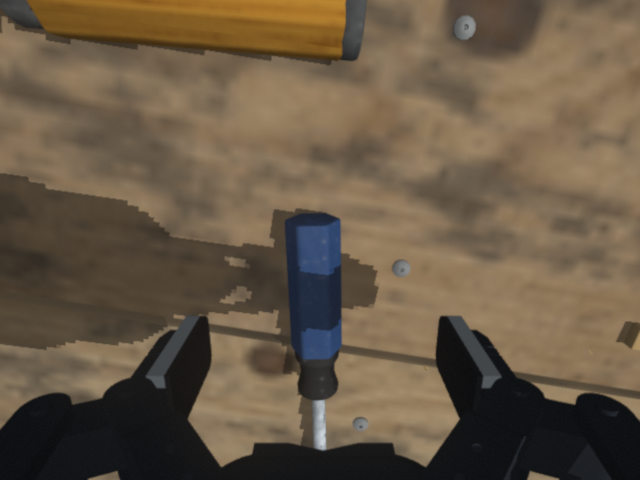

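{"name": "servo_tool", "arguments": {
  "targets": [
    [[8.5,0,-0.2,1,0,0,0],[8.5,0,-0.2,2.1,0,0,0],[3,0,-0.2,2.1,0,0,0],[2,0,-0.2,2.1,0,0,0],[1.5,0,-0.2,2.1,0,0,0]]
  ],
  "squeeze": 60
}}

```text
time_s: 4.1
tcp_pos: [0.4257, -0.3571, 0.1794]
orientation: [-180.0, 0.0, -169.9]
wrist_force: [1.2, 0.6, 0.2]
opening: 0.372
```

{"name": "servo_tool", "arguments": {
  "targets": [
    [[1.5,0,0,0,0,0,0],[1.5,0,0,0,0,0,0],[1.5,0,0,0,0,0,0]]
  ]
}}

```text
time_s: 4.47
tcp_pos: [0.4258, -0.3572, 0.1797]
orientation: [-180.0, 0.0, -169.8]
wrist_force: [-0.4, 0.7, 6.1]
opening: 0.25
```

Run:
```python
from h import *
st,f=grab('wrist','w5'); print(st['tcp_pos'],st['opening'],st['wrist_force'])
```

```text
[ 0.4258 -0.3572  0.1797] 0.24980951012297212 [-0.3925  0.7183  6.1374]
```

View pics/w5.png

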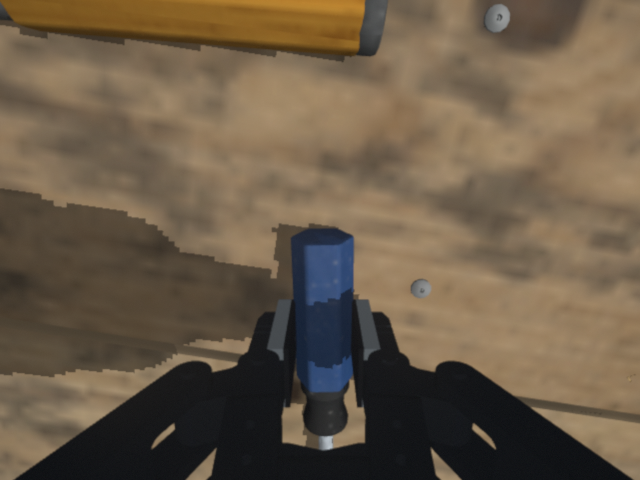

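{"name": "servo_tool", "arguments": {
  "targets": [
    [[1.5,0,0,-2,0,0,0],[1.5,0,0,-4,0,0,0],[1.5,0,0,-6,0,0,0],[1.5,0,0,-8,0,0,0],[1.5,0,0,-10,0,0,0]]
  ]
}}

```text
time_s: 5.15
tcp_pos: [0.4254, -0.357, 0.2808]
orientation: [-180.0, 0.0, -169.9]
wrist_force: [-0.2, -1.0, -0.5]
opening: 0.251
```

Run:
```python
from h import *
st,f=grab('wrist','w6'); print(st['tcp_pos'],st['orientation'],st['opening'],st['wrist_force'],st['ft_torque'])
st,f=grab('side','s6')
x=cv2.resize(f[250:400,280:480],None,fx=4,fy=4,interpolation=2); cv2.imwrite('pics/s6c.png',x)
mv([.40,-.085,.275],[180,0,-147])
```

```text
[ 0.4254 -0.357   0.2808] [-179.987     0.0251 -169.8627] 0.2511651649369949 [-0.1701 -1.0198 -0.5365] [-0.025   0.0471  0.0162]
shift [-2.24 27.29  0.63] rot [-0.0031  0.0028 -0.399 ]
```

View pics/w6.png

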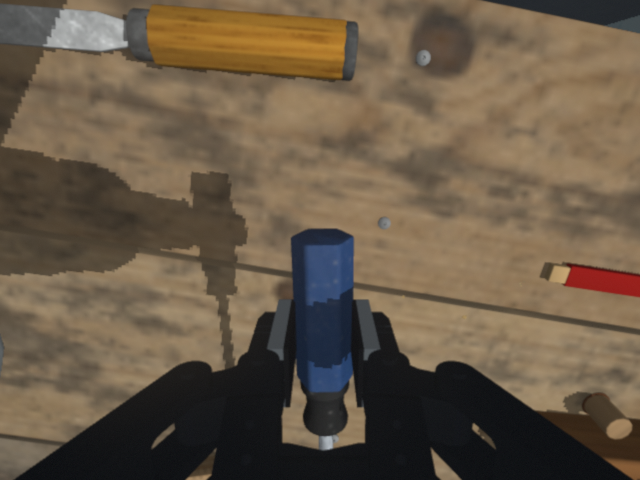

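View pics/s6c.png

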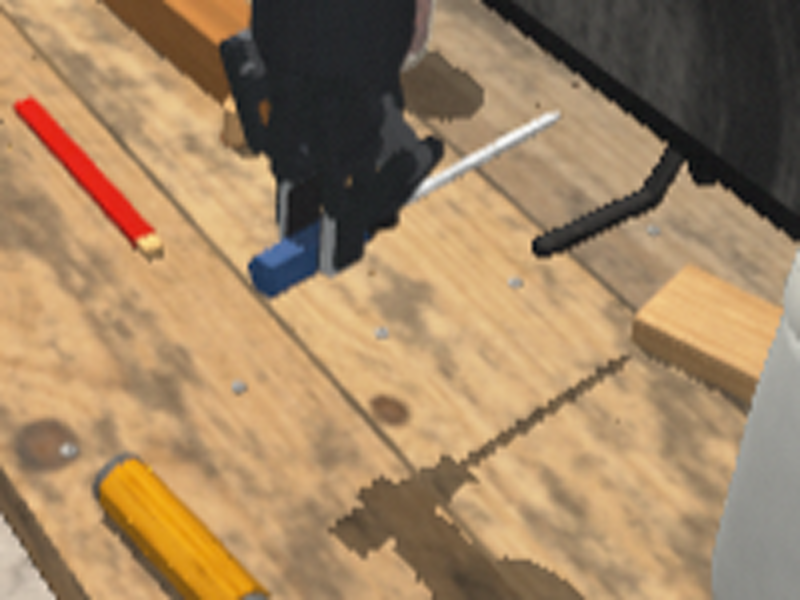

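{"name": "servo_tool", "arguments": {
  "targets": [
    [[1.5,-0.4,5.5,0.1,0,0,-0.08],[1.5,-0.9,11,0.2,0,0,-0.16],[1.5,-1.3,16.5,0.4,0,0,-0.24],[1.5,-1.8,22,0.5,0,0,-0.32],[1.5,-2.2,27.3,0.6,0,0,-0.4]]
  ]
}}

```text
time_s: 5.88
tcp_pos: [0.3984, -0.0825, 0.273]
orientation: [-180.0, 0.0, -146.8]
wrist_force: [-0.3, 0.3, -1.1]
opening: 0.255
```

{"name": "servo_tool", "arguments": {
  "targets": [
    [[1.5,0,0.1,0,0,0,0],[1.5,0,0.1,0,0,0,0]]
  ]
}}

```text
time_s: 6.12
tcp_pos: [0.3984, -0.0838, 0.273]
orientation: [-180.0, -0.0, -146.9]
wrist_force: [-0.4, -0.3, -0.3]
opening: 0.253
```

Run:
```python
from h import *
st=env.state(); print(st)
mv([.3785,-.0808,.2359],[180,0,-147])
```

```text
{'time_s': 6.125, 'joint_positions': array([-12.272 ,  -2.0442,  17.587 , 124.4823,   0.7355,  57.4674,
       127.9646]), 'joint_vel': array([ 0.9695,  0.5283,  1.005 , -0.5722, -0.0203,  0.0911,  0.1512]), 'joint_torque': array([ -1.1767, -29.6957,  -1.4601, -33.8641,  -0.1031,   0.0265,
        -0.0623]), 'tcp_pos': array([ 0.3984, -0.0838,  0.273 ]), 'orientation': array([-179.9973,   -0.0007, -146.9444]), 'wrist_force': array([-0.415 , -0.3278, -0.2939]), 'ft_torque': array([-0.0559, -0.0042, -0.0708]), 'opening': 0.2532140518842866}
shift [1.5  1.34 3.71] rot [-0.    -0.     0.001]
```

{"name": "servo_tool", "arguments": {
  "targets": [
    [[1.5,1.5,1.3,0.5,0,0,0],[1.5,1.5,1.3,1.5,0,0,0],[1.5,1.5,1.3,2.7,0,0,0],[1.5,1.5,1.3,3.7,0,0,0],[1.5,1.5,1.3,3.7,0,0,0]]
  ]
}}

```text
time_s: 6.75
tcp_pos: [0.3788, -0.0809, 0.2351]
orientation: [180.0, -0.1, -146.9]
wrist_force: [-0.2, 0.7, -0.8]
opening: 0.254
```

Run:
```python
from h import *
st=env.state(); print(st['tcp_pos'],st['orientation'],st['joint_positions'],st['wrist_force'])
st,f=grab('top','t7');st2,g=grab('side','s7')
a=cv2.resize(f[200:300,260:380],None,fx=6,fy=6,interpolation=2)
b=cv2.resize(g[200:290,260:380],None,fx=6,fy=6,interpolation=2)
cv2.imwrite('pics/t7c.png',a);cv2.imwrite('pics/s7c.png',b)
```

```text
[ 0.3788 -0.0809  0.2351] [ 179.9502   -0.1054 -146.9455] [-12.2541  -1.0279  17.5705 128.9913   0.4265  52.103  128.1055] [-0.2001  0.6644 -0.8306]
```

View pics/t7c.png

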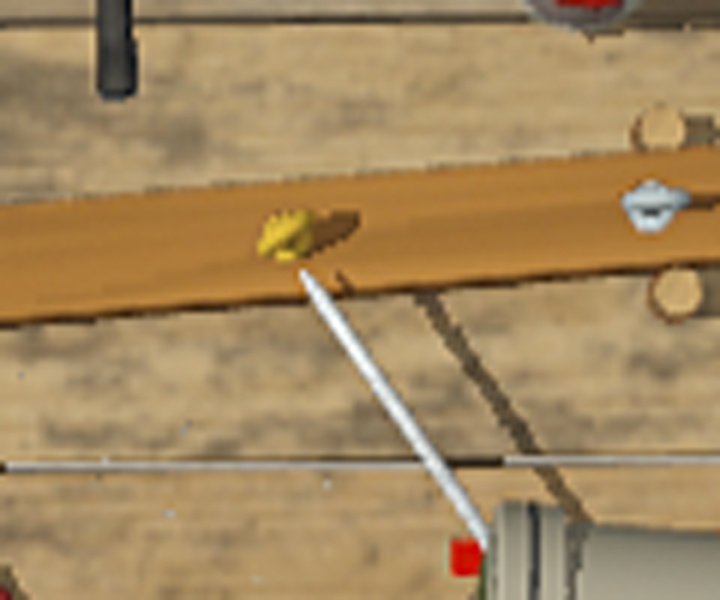

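View pics/s7c.png

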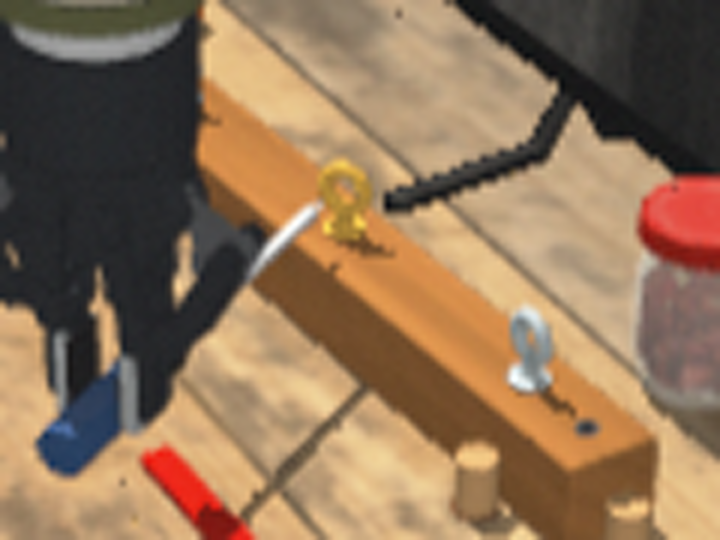

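Run:
```python
from h import *
T=cam('top');S=cam('side'); f=cv2.imread('pics/t7.png');g=cv2.imread('pics/s7.png')
st=env.state(); R=Ro.from_euler('xyz',st['orientation'],degrees=True).as_matrix(); p=st['tcp_pos']
tip=p+R@[-.177,0,.1692]; nk=p+R@[-.06,0,.1692]; e=np.array([.542,.0254,.0667])
print('tip',tip)
for n,C,(x0,y0) in (('top',T,(260,200)),('side',S,(260,200))):
    for nm,X in (('tip',tip),('shaft',nk),('eye',e)): print(n,nm,proj(C,X),((proj(C,X)-[x0,y0])*6+2.5).round())
# line fit top shaft
gz=f[:,:,:].astype(int); rows=[]
for v in range(248,288):
    # shaft: low saturation & bright
    hs=cv2.cvtColor(f[v:v+1],cv2.COLOR_BGR2HSV)[0]
    lo=int(304+ (v-245)*.67)
    us=np.arange(lo-6,lo+10)
    w=np.clip(90-hs[us,1].astype(float),0,None)*(hs[us,2]>110)
    if w.sum()>50: rows.append(((us*w).sum()/w.sum(),v))
rows=np.array(rows);k=np.polyfit(rows[:,1],rows[:,0],1);res=rows[:,0]-np.polyval(k,rows[:,1]);ok=np.abs(res)<1;k=np.polyfit(rows[ok,1],rows[ok,0],1)
print(ok.sum(),'line u=',k)
A=onz(T,(np.polyval(k,248),248),.0667);B=onz(T,(np.polyval(k,285),285),.0667);d=A-B;print('dir',np.degrees(np.arctan2(d[1],d[0])),A,B)
h=cv2.cvtColor(f,cv2.COLOR_BGR2HSV);sub=h[225:255,295:320]
m=cv2.inRange(sub,(21,100,100),(40,255,255)); ys,xs=np.nonzero(m); print('brass',xs.min()+295,xs.max()+295,ys.min()+225,ys.max()+225,xs.mean()+295,ys.mean()+225)
cv2.imwrite('pics/t7d.png',np.hstack([cv2.resize(f[225:255,295:325],(600,600),interpolation=0)[:, :400],cv2.resize(m,(400,600),interpolation=0)[:,:,None].repeat(3,2)]))
```

```text
tip [0.5274 0.0157 0.0668]
top tip [311.432  244.6081] [311. 270.]
top shaft [340.4039 287.8749] [485. 530.]
top eye [307.069  238.2283] [285. 232.]
side tip [314.2406 233.7024] [328. 205.]
side shaft [291.1746 254.9761] [190. 332.]
side eye [317.3911 230.7496] [347. 187.]
38 line u= [  0.6923 140.2612]
dir 33.96646385596379 [0.5197 0.0146 0.0667] [ 0.4358 -0.0419  0.0667]
brass 303 311 235 243 307.3392857142857 238.83928571428572
```

View pics/t7d.png

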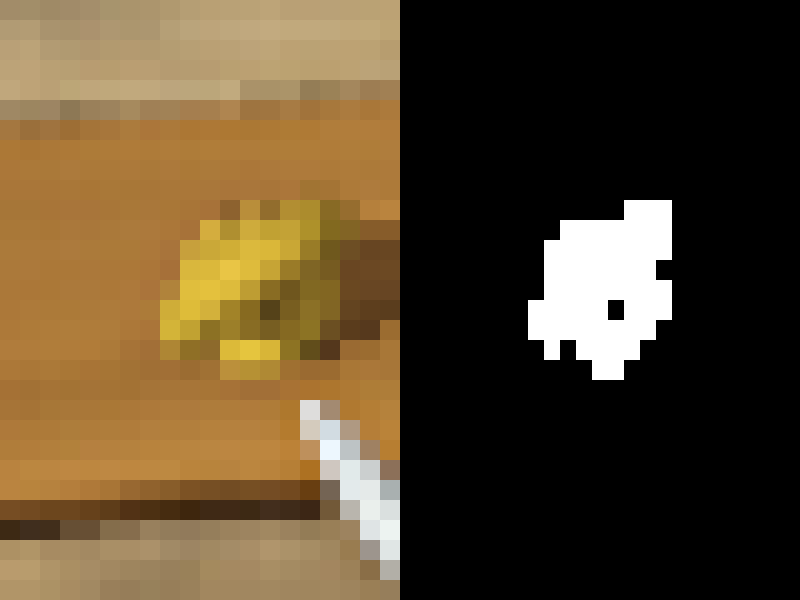

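{"name": "servo_tool", "arguments": {
  "targets": [
    [[1.5,0,-0.35,0,0,0,0],[1.5,0,-0.35,0,0,0,0]]
  ]
}}

```text
time_s: 7.1
tcp_pos: [0.3811, -0.084, 0.2364]
orientation: [-180.0, 0.0, -146.9]
wrist_force: [0.4, -0.5, -0.4]
opening: 0.252
```

```bash
cat >> h.py <<'E'
def shaftline(f,vs,u0,v0,sl):
    rows=[]
    for v in vs:
        hs=cv2.cvtColor(f[v:v+1],cv2.COLOR_BGR2HSV)[0]; lo=int(u0+(v-v0)*sl); us=np.arange(lo-8,lo+9)
        w=np.clip(90-hs[us,1].astype(float),0,None)*(hs[us,2]>110)
        if w.sum()>50: rows.append(((us*w).sum()/w.sum(),v))
    rows=np.array(rows)
    for _ in range(3):
        k=np.polyfit(rows[:,1],rows[:,0],1); rows=rows[np.abs(rows[:,0]-np.polyval(k,rows[:,1]))<1]
    return k,len(rows)
E
python3 - <<'E'
from h import *
st,f=grab('top','t8');print(st['tcp_pos'],st['orientation'],st['wrist_force'],st['ft_torque'])
k,n=shaftline(f,range(248,286),305,245,.68); print(k,n,np.polyval(k,238.2),'eye u 307.3')
st,g=grab('side','s8')
cv2.imwrite('pics/s8c.png',np.hstack([cv2.resize(f[225:265,290:330],(400,400),interpolation=2),cv2.resize(g[215:255,295:335],(400,400),interpolation=2)]))
E
```

```text
[ 0.3811 -0.084   0.2364] [-179.9775    0.0379 -146.9465] [ 0.3552 -0.4998 -0.3829] [ 0.0444 -0.0229  0.0039]
[  0.6816 144.6811] 32 307.0294495361086 eye u 307.3
```

View pics/s8c.png

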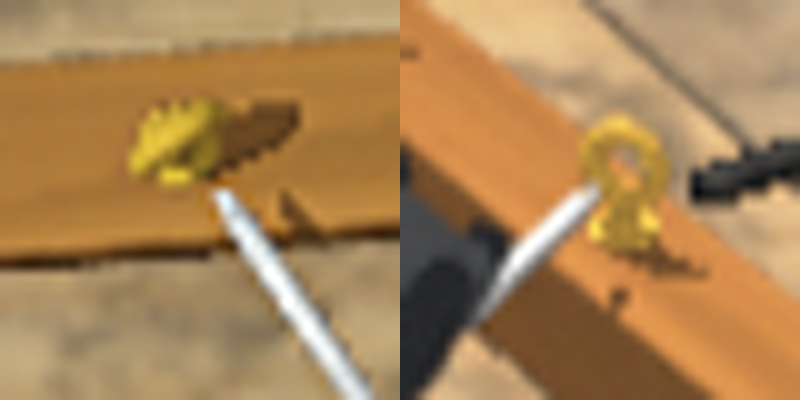

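{"name": "servo_tool", "arguments": {
  "targets": [
    [[1.5,-0.6,0,-0.07,0,0,0],[1.5,-1.2,0.02,-0.07,0,0,0],[1.5,-1.8,0.03,-0.07,0,0,0],[1.5,-2.4,0.04,-0.07,0,0,0],[1.5,-3,0.05,-0.07,0,0,0]]
  ]
}}

```text
time_s: 7.82
tcp_pos: [0.406, -0.0667, 0.2367]
orientation: [180.0, -0.0, -146.9]
wrist_force: [0.5, 0.5, -0.4]
opening: 0.249
```

Run:
```python
from h import *
st,f=grab('top','t9');print(st['tcp_pos'],st['orientation'],st['wrist_force'],st['ft_torque'])
st,g=grab('side','s9');print(st['wrist_force'],st['ft_torque'])
cv2.imwrite('pics/s9c.png',np.hstack([cv2.resize(f[225:265,290:330],(400,400),interpolation=2),cv2.resize(g[215:255,295:335],(400,400),interpolation=2)]))
```

```text
[ 0.406  -0.0667  0.2367] [ 179.9954   -0.0032 -146.9208] [ 0.4635  0.5289 -0.3698] [-0.0238 -0.0038  0.0398]
[ 0.9583  0.6482 -0.9013] [ 0.0142 -0.0035  0.0388]
```

View pics/s9c.png

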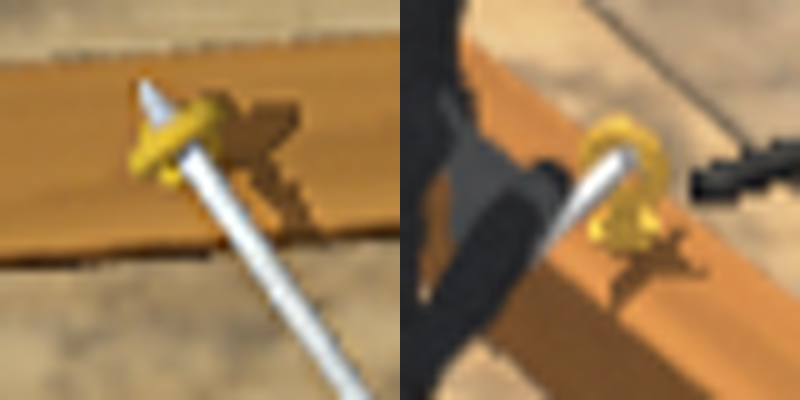

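{"name": "servo_tool", "arguments": {
  "targets": [
    [[1.5,-1.1,0.02,0,0,0,0],[1.5,-2.2,0.04,0,0,0,0],[1.5,-3.3,0.05,0,0,0,0],[1.5,-4.4,0.07,0,0,0,0],[1.5,-5.5,0.09,0,0,0,0]]
  ]
}}

```text
time_s: 8.55
tcp_pos: [0.4519, -0.0357, 0.2367]
orientation: [180.0, -0.0, -146.9]
wrist_force: [0.4, -0.1, -0.8]
opening: 0.251
```

```bash
cat >> h.py <<'E'
EYE=np.array([.542,.0254,.0667])
def tq(st,e=EYE):
    """net z-moment on tool about eye axis; assuming ft_torque about TCP"""
    r=st['tcp_pos']-e; return st['ft_torque'][2]+np.cross(r,st['wrist_force'])[2]
def avg(n=8,cam_='wrist'):
    S=[]
    for i in range(n): env.grab_frame(cam_); S.append(env.state())
    F=np.array([s['wrist_force'] for s in S]);M=np.array([s['ft_torque'] for s in S]);q=np.array([tq(s) for s in S])
    s=S[-1]; print('t',s['time_s'],'p',s['tcp_pos'],'yaw',round(s['orientation'][2],2),'F',F.mean(0).round(2),'sd',F.std(0).round(2),'M',M.mean(0).round(3),'sd',M.std(0).round(3),'tq',q.mean().round(3),'sd',q.std().round(3))
    return s
E
python3 - <<'E'
from h import *
s=avg(8)
st,f=grab('top','t10');st,g=grab('side','s10')
cv2.imwrite('pics/s10c.png',np.hstack([cv2.resize(f[205:265,280:340],(400,400),interpolation=2),cv2.resize(g[215:255,295:335],(400,400),interpolation=2)]))
E
```

```text
t 8.95 p [ 0.451  -0.0364  0.2368] yaw -146.96 F [ 0.22  0.3  -0.81] sd [0.43 0.95 0.56] M [ 0.012  0.03  -0.017] sd [0.069 0.027 0.04 ] tq -0.03 sd 0.092
```

View pics/s10c.png

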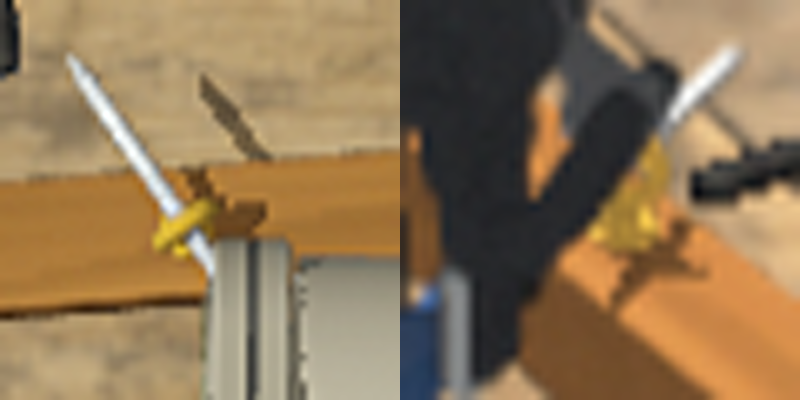

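```bash
cat >> h.py <<'E'
def arc(degs,c=None,e=EYE,dz=0):
    st=env.state(); R=Ro.from_euler('xyz',st['orientation'],degrees=True)
    if c is None: c=R.inv().apply(e-st['tcp_pos'])
    for a in degs:
        q=Ro.from_rotvec([0,0,np.radians(a)]); d=(c-q.apply(c))*100; print(a,d.round(2),round(np.radians(a),3))
def js(n=6,c='top'):
    J=[]
    for i in range(n): env.grab_frame(c); J.append(env.state()['joint_torque'])
    J=np.array(J); print('jt',J.mean(0).round(4),'sd',J.std(0).round(4))
E
python3 - <<'E'
from h import *
js(4)
arc([8,16,24,32])
E
```

```text
jt [  0.0161 -39.4903   1.5404 -32.2402   0.0094  -0.007    0.0006] sd [0.0041 0.019  0.0015 0.0039 0.0003 0.0004 0.0002]
8 [-0.08  1.53  0.  ] 0.14
16 [-0.37  3.03 -0.  ] 0.279
24 [-0.86  4.48 -0.  ] 0.419
32 [-1.56  5.84  0.  ] 0.559
```

{"name": "servo_tool", "arguments": {
  "targets": [
    [[1.5,-0.08,1.53,0,0,0,0.14],[1.5,-0.37,3.03,0,0,0,0.279],[1.5,-0.86,4.48,0,0,0,0.419],[1.5,-1.56,5.84,0,0,0,0.559],[1.5,-1.56,5.84,0,0,0,0.559]]
  ]
}}

```text
time_s: 9.88
tcp_pos: [0.4323, 0.0218, 0.2368]
orientation: [-180.0, -0.0, -178.8]
wrist_force: [-0.4, -1.1, -1.4]
opening: 0.254
```

Run:
```python
from h import *
js(2)
st,f=grab('top','t11');s=st;print(s['tcp_pos'],s['orientation'],s['joint_positions'],s['wrist_force'],s['joint_torque'])
cv2.imwrite('pics/t11c.png',cv2.resize(f[200:260,270:330],(600,600),interpolation=2))
arc([2,4,6,8])
```

```text
jt [ -0.7402 -36.6746   0.4274 -32.1512  -0.0341   0.0078  -0.538 ] sd [0.1625 0.0069 0.1462 0.0306 0.0256 0.0036 0.2909]
[0.4325 0.0208 0.2368] [-179.997     0.0036 -178.7606] [-22.1618   4.9594  13.8927 122.8092  -1.4973  52.3819  83.8343] [-0.307   0.1554 -2.3149] [ -0.5777 -36.6676   0.5737 -32.1205  -0.0084   0.0113  -0.2471]
2 [0.   0.38 0.  ] 0.035
4 [-0.01  0.76  0.  ] 0.07
6 [-0.03  1.15  0.  ] 0.105
8 [-0.07  1.53  0.  ] 0.14
```

View pics/t11c.png

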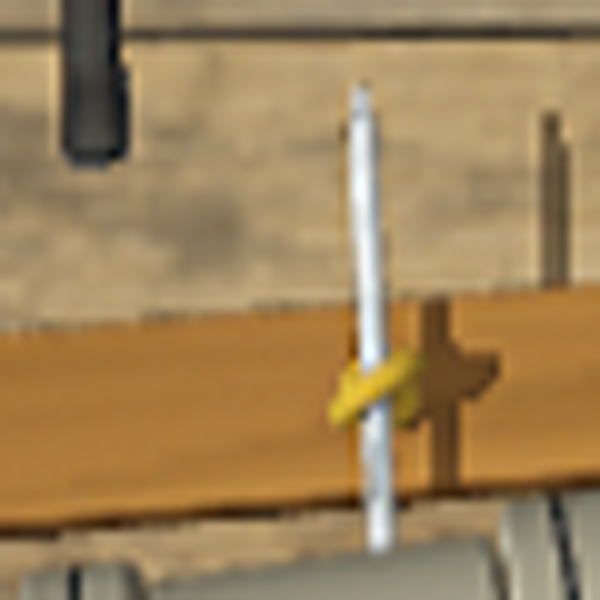

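Run:
```python
from h import *
for i in range(6):
    env.grab_frame('top'); s=env.state(); print(s['time_s'],s['joint_torque'][[0,2,4,6]],s['joint_vel'][[0,6]],s['orientation'][2])
```

```text
10.075 [-0.2358  0.8253  0.0083  0.0462] [ 0.0716 -0.8194] -178.8647218931898
10.125 [-0.1292  0.8902  0.0117  0.0604] [-0.0937 -0.6658] -178.89970864555536
10.175 [-0.054   0.9306  0.0141  0.0553] [-0.1271 -0.5974] -178.9189677053044
10.225 [-0.0048  0.9531  0.0154  0.0455] [-0.1912 -0.4881] -178.93573401217026
10.275 [0.0259 0.9645 0.0164 0.0357] [-0.0198 -0.2953] -178.94612705580366
10.325 [0.0423 0.9682 0.0166 0.0275] [-0.1881 -0.2974] -178.94569584891286
```

{"name": "servo_tool", "arguments": {
  "targets": [
    [[1.5,0,0.38,0,0,0,0.035],[1.5,-0.01,0.76,0,0,0,0.07],[1.5,-0.03,1.15,0,0,0,0.105],[1.5,-0.03,1.15,0,0,0,0.105],[1.5,-0.03,1.15,0,0,0,0.105]]
  ]
}}

```text
time_s: 10.95
tcp_pos: [0.4326, 0.0326, 0.2368]
orientation: [180.0, 0.0, 175.1]
wrist_force: [-1.7, 0.2, 0.2]
opening: 0.255
```

```bash
cat >> h.py <<'E'
def rd(n=5):
    for i in range(n):
        env.grab_frame('top'); s=env.state()
        if i%2==0: print(s['time_s'],'jt1,3,5,7',s['joint_torque'][[0,2,4,6]],'v',s['joint_vel'][[0,6]],'yaw',round(s['orientation'][2],2),s['tcp_pos'],'F',s['wrist_force'].round(1))
E
python3 - <<'E'
from h import *
rd(5)
arc([2,4,6,8])
E
```

```text
11.0 jt1,3,5,7 [-0.0915  0.8793  0.0019  0.0174] v [-0.05   -0.3042] yaw 175.06 [0.4326 0.0326 0.2368] F [-0.6 -0.1 -0.5]
11.1 jt1,3,5,7 [-0.0956  0.8529 -0.0195  0.0356] v [-0.0436 -0.0931] yaw 175.04 [0.4326 0.0326 0.2368] F [ 0.2 -0.2 -1.3]
11.2 jt1,3,5,7 [-0.1146  0.8223 -0.0322  0.0352] v [-0.1502 -0.1233] yaw 175.03 [0.4326 0.0327 0.2368] F [-0.  -0.8 -0.7]
2 [0.   0.38 0.  ] 0.035
4 [-0.01  0.77  0.  ] 0.07
6 [-0.04  1.15  0.  ] 0.105
8 [-0.08  1.53  0.  ] 0.14
```

{"name": "servo_tool", "arguments": {
  "targets": [
    [[1.5,0,0.38,0,0,0,0.035],[1.5,-0.01,0.77,0,0,0,0.07],[1.5,-0.04,1.15,0,0,0,0.105],[1.5,-0.04,1.15,0,0,0,0.105],[1.5,-0.04,1.15,0,0,0,0.105]]
  ]
}}

```text
time_s: 11.82
tcp_pos: [0.4339, 0.0439, 0.2368]
orientation: [-180.0, -0.0, 169.0]
wrist_force: [-0.7, -2.0, -0.6]
opening: 0.255
```

Run:
```python
from h import *
rd(5)
arc([2,4,6,8])
f=cv2.imread('pics/t11.png');st,f=grab('top','t12')
cv2.imwrite('pics/t12c.png',cv2.resize(f[210:260,285:335],(600,600),interpolation=2))
```

```text
11.875 jt1,3,5,7 [-0.8933  0.1387 -0.2644  0.1852] v [ 0.0189 -0.1676] yaw 169.03 [0.4339 0.0439 0.2367] F [-0.3 -1.8 -1.1]
11.975 jt1,3,5,7 [-0.9777  0.0334 -0.3094  0.2203] v [-0.0819 -0.1086] yaw 169.01 [0.4339 0.044  0.2367] F [ 0.2 -1.3 -1.1]
12.075 jt1,3,5,7 [-1.0538 -0.0528 -0.3379  0.2329] v [-0.0974 -0.0667] yaw 169.01 [0.4339 0.044  0.2367] F [-1.3 -2.1 -1.3]
2 [0.   0.38 0.  ] 0.035
4 [-0.01  0.77  0.  ] 0.07
6 [-0.04  1.15  0.  ] 0.105
8 [-0.07  1.53  0.  ] 0.14
```

View pics/t12c.png

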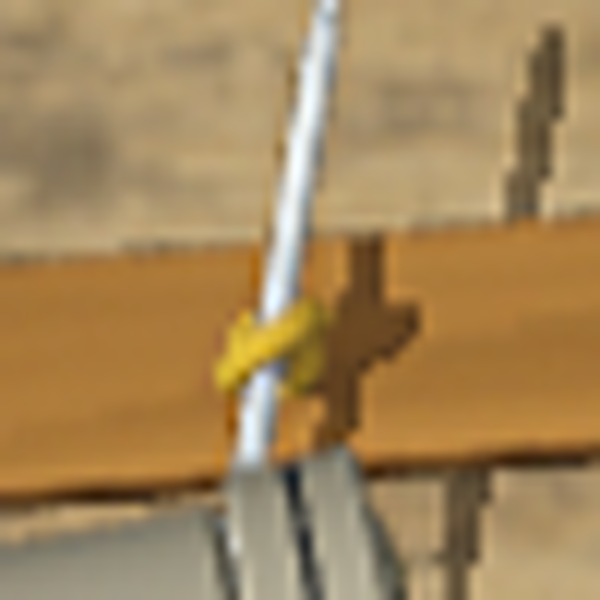

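{"name": "servo_tool", "arguments": {
  "targets": [
    [[1.5,0,0.1,0,0,0,0.02],[1.5,0,0.25,0,0,0,0.035],[1.5,0,0.25,0,0,0,0.035]]
  ]
}}

```text
time_s: 12.5
tcp_pos: [0.4345, 0.047, 0.2368]
orientation: [180.0, 0.0, 167.0]
wrist_force: [1.6, -0.0, -2.5]
opening: 0.25
```

```bash
cat >> h.py <<'E'
def et(n=6,verb=1,off=0.):
    """eye torque from joint torques j1,j7; F assumed perpendicular to shaft"""
    out=[]
    for i in range(n):
        env.grab_frame('top'); s=env.state(); out.append(s)
    for s in out[::2] if n>2 else out:
        Mb=s['joint_torque'][0]-.03; Mt=-s['joint_torque'][6]; a=np.radians(s['orientation'][2]+180+off)
        nn=np.array([-np.sin(a),np.cos(a)]); p=s['tcp_pos'][:2]; c=lambda u,v:u[0]*v[1]-u[1]*v[0]
        f=(Mb-Mt)/c(p,nn); tau=Mt-c(EYE[:2]-p,nn)*f
        print(round(s['time_s'],3),'jt',s['joint_torque'][[0,2,4,6]].round(3),'f',round(f,2),'TAU',round(tau,3),'Mt',round(Mt,3),'yaw',round(s['orientation'][2],2),'tq_ft',round(tq(s),2))
    return out[-1]
E
python3 - <<'E'
from h import *
et()
arc([1,2,3,4,5,6])
E
```

```text
12.55 jt [-0.001  1.025  0.038 -0.116] f -0.36 TAU 0.155 Mt 0.116 yaw 167.03 tq_ft -0.03
12.65 jt [ 0.184  1.209  0.095 -0.062] f 0.22 TAU 0.038 Mt 0.062 yaw 167.03 tq_ft 0.03
12.75 jt [ 0.284  1.302  0.12  -0.068] f 0.45 TAU 0.019 Mt 0.068 yaw 167.02 tq_ft -0.08
1 [0.   0.19 0.  ] 0.017
2 [0.   0.38 0.  ] 0.035
3 [0.   0.57 0.  ] 0.052
4 [-0.    0.76  0.  ] 0.07
5 [-0.01  0.96 -0.  ] 0.087
6 [-0.03  1.15  0.  ] 0.105
```

{"name": "servo_tool", "arguments": {
  "targets": [
    [[1.5,0,0.19,0,0,0,0.017],[1.5,0,0.38,0,0,0,0.035],[1.5,0,0.57,0,0,0,0.052],[1.5,0,0.76,0,0,0,0.07],[1.5,0,0.76,0,0,0,0.07]]
  ]
}}

```text
time_s: 13.42
tcp_pos: [0.4362, 0.0542, 0.2368]
orientation: [180.0, 0.0, 163.0]
wrist_force: [1.5, -0.6, -0.8]
opening: 0.254
```

```bash
sed -i 's/EYE=np.array(\[.542,.0254/EYE=np.array([.542,.0243/' h.py
python3 - <<'E'
from h import *
et()
arc([1,2,3,4,5,6])
E
```

```text
13.475 jt [ 0.21   1.281  0.021 -0.253] f -0.18 TAU 0.273 Mt 0.253 yaw 163.0 tq_ft 0.04
13.575 jt [ 0.341  1.398  0.043 -0.17 ] f 0.35 TAU 0.131 Mt 0.17 yaw 163.0 tq_ft 0.13
13.675 jt [ 0.375  1.415  0.037 -0.161] f 0.46 TAU 0.111 Mt 0.161 yaw 163.0 tq_ft 0.11
1 [0.   0.19 0.  ] 0.017
2 [0.   0.38 0.  ] 0.035
3 [-0.    0.58  0.  ] 0.052
4 [-0.01  0.77  0.  ] 0.07
5 [-0.02  0.96 -0.  ] 0.087
6 [-0.03  1.15  0.  ] 0.105
```

{"name": "servo_tool", "arguments": {
  "targets": [
    [[1.5,0,0.19,0,0,0,0.017],[1.5,0,0.38,0,0,0,0.035],[1.5,0,0.58,0,0,0,0.052],[1.5,-0.01,0.77,0,0,0,0.07],[1.5,-0.01,0.77,0,0,0,0.07]]
  ]
}}

```text
time_s: 14.35
tcp_pos: [0.4386, 0.0615, 0.2368]
orientation: [180.0, 0.0, 159.0]
wrist_force: [1.4, 0.8, -1.5]
opening: 0.254
```

Run:
```python
from h import *
et()
arc([1,2,3,4,5,6])
st,f=grab('top','t13')
cv2.imwrite('pics/t13c.png',np.hstack([cv2.resize(cv2.imread(f'pics/{n}.png')[220:250,292:322],(390,390),interpolation=2) for n in ('t12','t13')]))
```

```text
14.4 jt [-0.039  1.078 -0.144 -0.249] f -0.82 TAU 0.339 Mt 0.249 yaw 158.99 tq_ft 0.13
14.5 jt [ 0.07   1.173 -0.125 -0.162] f -0.31 TAU 0.197 Mt 0.162 yaw 159.0 tq_ft -0.07
14.6 jt [ 0.092  1.18  -0.133 -0.151] f -0.23 TAU 0.176 Mt 0.151 yaw 158.98 tq_ft 0.02
1 [0.   0.19 0.  ] 0.017
2 [0.   0.38 0.  ] 0.035
3 [-0.    0.58  0.  ] 0.052
4 [-0.01  0.77  0.  ] 0.07
5 [-0.02  0.96 -0.  ] 0.087
6 [-0.03  1.15  0.  ] 0.105
```

View pics/t13c.png

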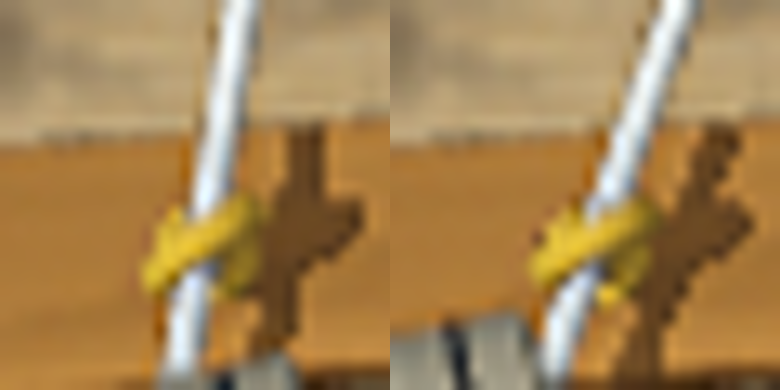

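Run:
```python
from h import *
avg(8); et(1)
```

```text
t 15.1 p [0.4385 0.0614 0.2368] yaw 158.98 F [ 2.34  0.35 -1.27] sd [0.49 0.54 0.59] M [ 0.035 -0.486  0.163] sd [0.028 0.023 0.031] tq 0.04 sd 0.066
15.15 jt [ 0.053  1.118 -0.171 -0.153] f -0.34 TAU 0.19 Mt 0.153 yaw 158.98 tq_ft -0.01
```

{"name": "servo_tool", "arguments": {
  "targets": [
    [[1.5,0,-0.04,0,0,0,-0.0035],[1.5,0,-0.04,0,0,0,-0.0035]]
  ]
}}

```text
time_s: 15.4
tcp_pos: [0.4384, 0.061, 0.2368]
orientation: [180.0, 0.0, 159.2]
wrist_force: [2.9, -0.9, -0.5]
opening: 0.255
```

```bash
cat >> h.py <<'E'
def T(n=4,c='wrist',j0=.03):
    S=[]
    for i in range(n): env.grab_frame(c); S.append(env.state())
    g=lambda k:np.mean([s[k] for s in S],0)
    F=g('wrist_force'); s=S[-1]; p=s['tcp_pos']; Mb=S[-1]['joint_torque'][0]-j0; Mt=-S[-1]['joint_torque'][6]
    Fx=F[0]; Fy=((Mb-Mt)+p[1]*Fx)/p[0]; tau=Mb-(EYE[0]*Fy-EYE[1]*Fx)
    print('t',round(s['time_s'],3),'TAU',round(tau,3),'Mb',round(Mb,3),'Mt',round(Mt,3),'Fx',Fx.round(2),'Fy',round(Fy,2),'FyFT',F[1].round(2),'Fz',F[2].round(2),'tqFT',round(np.mean([tq(q) for q in S]),3),'yaw',round(s['orientation'][2],2),'p',p.round(4),'jt5',round(s['joint_torque'][4],3))
    return s
E
python3 - <<'E'
from h import *
T(4)
E
```

```text
t 15.6 TAU 0.072 Mb 0.026 Mt 0.146 Fx 2.01 Fy 0.01 FyFT -0.34 Fz -0.94 tqFT 0.14 yaw 159.18 p [0.4384 0.061  0.2368] jt5 -0.166
```

Run:
```python
from h import *
arc([1,2,3,4])
```

```text
1 [0.   0.19 0.  ] 0.017
2 [0.   0.38 0.  ] 0.035
3 [-0.    0.58  0.  ] 0.052
4 [-0.01  0.77  0.  ] 0.07
```

{"name": "servo_tool", "arguments": {
  "targets": [
    [[1.5,0,0.19,0,0,0,0.017],[1.5,0,0.38,0,0,0,0.035],[1.5,0,0.57,0,0,0,0.052],[1.5,-0.01,0.76,0,0,0,0.07]]
  ]
}}

```text
time_s: 16.1
tcp_pos: [0.4412, 0.0682, 0.2368]
orientation: [180.0, -0.0, 155.1]
wrist_force: [2.4, -1.3, -1.7]
opening: 0.258
```

Run:
```python
from h import *
T(4)
arc([1,2,3,4])
```

```text
t 16.3 TAU 0.158 Mb -0.149 Mt 0.228 Fx 2.65 Fy -0.45 FyFT 0.13 Fz -1.71 tqFT 0.024 yaw 155.19 p [0.4411 0.0681 0.2368] jt5 -0.235
1 [0.   0.19 0.  ] 0.017
2 [0.   0.38 0.  ] 0.035
3 [-0.    0.58  0.  ] 0.052
4 [-0.01  0.77  0.  ] 0.07
```

Run:
```python
from h import *
T(4); T(4)
```

```text
t 16.5 TAU 0.058 Mb -0.035 Mt 0.171 Fx 2.68 Fy -0.05 FyFT 0.02 Fz -0.94 tqFT 0.066 yaw 155.18 p [0.4411 0.0681 0.2368] jt5 -0.218
t 16.7 TAU 0.048 Mb -0.018 Mt 0.174 Fx 2.86 Fy 0.01 FyFT -0.18 Fz -1.58 tqFT 0.068 yaw 155.18 p [0.4411 0.0681 0.2368] jt5 -0.219
```

{"name": "servo_tool", "arguments": {
  "targets": [
    [[1.5,0,0.19,0,0,0,0.017],[1.5,0,0.38,0,0,0,0.035],[1.5,0,0.58,0,0,0,0.052],[1.5,0,0.58,0,0,0,0.052],[1.5,0,0.58,0,0,0,0.052]]
  ]
}}

```text
time_s: 17.32
tcp_pos: [0.4436, 0.0733, 0.2368]
orientation: [180.0, -0.0, 152.2]
wrist_force: [2.5, -0.7, -1.3]
opening: 0.253
```

Run:
```python
from h import *
T(4)
```

```text
t 17.525 TAU 0.042 Mb -0.378 Mt 0.136 Fx 3.19 Fy -0.63 FyFT -0.37 Fz -1.3 tqFT -0.004 yaw 152.19 p [0.4436 0.0733 0.2368] jt5 -0.379
```

{"name": "servo_tool", "arguments": {
  "targets": [
    [[1.5,0,0.19,0,0,0,0.017],[1.5,0,0.38,0,0,0,0.035],[1.5,0,0.38,0,0,0,0.035],[1.5,0,0.38,0,0,0,0.035]]
  ]
}}

```text
time_s: 18.02
tcp_pos: [0.4453, 0.0767, 0.2368]
orientation: [180.0, -0.0, 150.2]
wrist_force: [2.5, -1.7, -1.8]
opening: 0.256
```

Run:
```python
from h import *
T(4)
```

```text
t 18.225 TAU 0.045 Mb -0.454 Mt 0.133 Fx 3.11 Fy -0.78 FyFT -0.54 Fz -1.63 tqFT 0.03 yaw 150.19 p [0.4453 0.0767 0.2368] jt5 -0.411
```

{"name": "servo_tool", "arguments": {
  "targets": [
    [[1.5,0,0.18,0,0,0,0.017],[1.5,0,0.36,0,0,0,0.035],[1.5,0,0.45,0,0,0,0.044],[1.5,0,0.45,0,0,0,0.044]]
  ]
}}

```text
time_s: 18.73
tcp_pos: [0.4477, 0.0807, 0.2368]
orientation: [180.0, 0.0, 147.7]
wrist_force: [3.9, -0.1, -2.5]
opening: 0.254
```

Run:
```python
from h import *
T(4)
```

```text
t 18.925 TAU 0.095 Mb -0.168 Mt 0.232 Fx 3.02 Fy -0.35 FyFT 0.11 Fz -1.17 tqFT 0.046 yaw 147.68 p [0.4476 0.0807 0.2368] jt5 -0.351
```

Run:
```python
from h import *
T(6)
```

```text
t 19.225 TAU 0.059 Mb -0.105 Mt 0.245 Fx 3.53 Fy -0.14 FyFT -0.19 Fz -1.62 tqFT 0.051 yaw 147.67 p [0.4476 0.0806 0.2368] jt5 -0.343
```

{"name": "servo_tool", "arguments": {
  "targets": [
    [[1.5,0,0.18,0,0,0,0.017],[1.5,0,0.36,0,0,0,0.035],[1.5,0,0.46,0,0,0,0.044],[1.5,0,0.46,0,0,0,0.044],[1.5,0,0.46,0,0,0,0.044]]
  ]
}}

```text
time_s: 19.85
tcp_pos: [0.4501, 0.0845, 0.2368]
orientation: [180.0, 0.0, 145.2]
wrist_force: [3.2, 0.6, -1.2]
opening: 0.253
```

Run:
```python
from h import *
T(4)
```

```text
t 20.05 TAU 0.065 Mb 0.126 Mt 0.327 Fx 3.92 Fy 0.29 FyFT 0.15 Fz -1.95 tqFT 0.075 yaw 145.15 p [0.4501 0.0845 0.2369] jt5 -0.306
```

{"name": "servo_tool", "arguments": {
  "targets": [
    [[1.5,0,0.21,0,0,0,0.017],[1.5,0,0.41,0,0,0,0.035],[1.5,0,0.53,0,0,0,0.044],[1.5,0,0.53,0,0,0,0.044],[1.5,0,0.53,0,0,0,0.044]]
  ]
}}

```text
time_s: 20.68
tcp_pos: [0.453, 0.0887, 0.2367]
orientation: [-180.0, -0.0, 142.6]
wrist_force: [2.3, -1.1, -1.7]
opening: 0.256
```

Run:
```python
from h import *
T(4)
```

```text
t 20.875 TAU 0.094 Mb -0.654 Mt 0.165 Fx 2.83 Fy -1.25 FyFT -0.96 Fz -1.77 tqFT 0.075 yaw 142.62 p [0.453  0.0888 0.2368] jt5 -0.547
```

Run:
```python
from h import *
T(4)
st,f=grab('top','t14')
cv2.imwrite('pics/t14c.png',np.hstack([cv2.resize(cv2.imread(f'pics/{n}.png')[220:250,292:322],(390,390),interpolation=2) for n in ('t13','t14')]))
```

```text
t 21.075 TAU 0.036 Mb -0.73 Mt 0.149 Fx 3.49 Fy -1.26 FyFT -1.05 Fz -1.61 tqFT 0.033 yaw 142.62 p [0.453  0.0888 0.2368] jt5 -0.572
```

View pics/t14c.png

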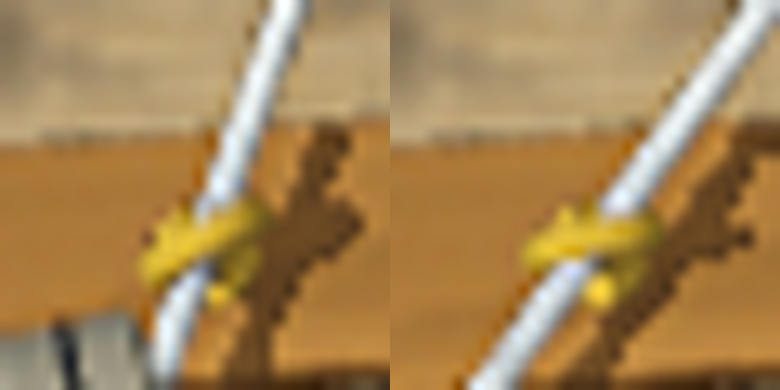

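{"name": "servo_tool", "arguments": {
  "targets": [
    [[1.5,0,0.18,0,0,0,0.017],[1.5,0,0.36,0,0,0,0.035],[1.5,0,0.46,0,0,0,0.044],[1.5,0,0.46,0,0,0,0.044],[1.5,0,0.46,0,0,0,0.044]]
  ]
}}

```text
time_s: 21.75
tcp_pos: [0.4559, 0.0925, 0.2368]
orientation: [180.0, -0.0, 140.1]
wrist_force: [3.6, -1.0, -2.2]
opening: 0.255
```

Run:
```python
from h import *
T(6); arc([1,2,2.5])
```

```text
t 22.05 TAU 0.027 Mb -0.612 Mt 0.216 Fx 4.03 Fy -1.0 FyFT -1.43 Fz -2.04 tqFT 0.052 yaw 140.11 p [0.4559 0.0925 0.2368] jt5 -0.571
1 [0.   0.19 0.  ] 0.017
2 [0.   0.38 0.  ] 0.035
2.5 [0.   0.48 0.  ] 0.044
```

{"name": "servo_tool", "arguments": {
  "targets": [
    [[1.5,0,0.18,0,0,0,0.017],[1.5,0,0.37,0,0,0,0.035],[1.5,0,0.47,0,0,0,0.044],[1.5,0,0.47,0,0,0,0.044],[1.5,0,0.47,0,0,0,0.044]]
  ]
}}

```text
time_s: 22.68
tcp_pos: [0.4589, 0.0961, 0.2368]
orientation: [180.0, -0.0, 137.6]
wrist_force: [4.1, -1.2, -2.5]
opening: 0.251
```

Run:
```python
from h import *
T(6)
```

```text
t 22.975 TAU 0.094 Mb -0.581 Mt 0.262 Fx 3.6 Fy -1.08 FyFT -0.8 Fz -2.15 tqFT 0.073 yaw 137.59 p [0.4589 0.0961 0.2368] jt5 -0.601
```

{"name": "servo_tool", "arguments": {
  "targets": [
    [[1.5,0,0.18,0,0,0,0.017],[1.5,0,0.37,0,0,0,0.035],[1.5,0,0.37,0,0,0,0.035],[1.5,0,0.37,0,0,0,0.035]]
  ]
}}

```text
time_s: 23.48
tcp_pos: [0.4614, 0.0988, 0.2368]
orientation: [180.0, -0.0, 135.6]
wrist_force: [4.2, -0.9, -1.6]
opening: 0.253
```

Run:
```python
from h import *
T(4);T(4)
```

```text
t 23.675 TAU 0.097 Mb -0.471 Mt 0.304 Fx 3.72 Fy -0.88 FyFT -0.22 Fz -1.25 tqFT 0.032 yaw 135.58 p [0.4614 0.0989 0.2368] jt5 -0.581
t 23.875 TAU 0.099 Mb -0.446 Mt 0.309 Fx 3.72 Fy -0.84 FyFT -0.57 Fz -1.77 tqFT 0.083 yaw 135.58 p [0.4614 0.0989 0.2368] jt5 -0.576
```

{"name": "servo_tool", "arguments": {
  "targets": [
    [[1.5,0,0.18,0,0,0,0.017],[1.5,0,0.27,0,0,0,0.026],[1.5,0,0.27,0,0,0,0.026],[1.5,0,0.27,0,0,0,0.026]]
  ]
}}

```text
time_s: 24.38
tcp_pos: [0.4633, 0.1008, 0.2368]
orientation: [180.0, -0.0, 134.1]
wrist_force: [4.8, -1.1, -1.3]
opening: 0.254
```

Run:
```python
from h import *
T(4);T(4)
```

```text
t 24.575 TAU 0.067 Mb -0.264 Mt 0.36 Fx 4.26 Fy -0.42 FyFT -0.21 Fz -1.9 tqFT 0.051 yaw 134.09 p [0.4633 0.1008 0.2368] jt5 -0.528
t 24.775 TAU 0.098 Mb -0.231 Mt 0.365 Fx 3.94 Fy -0.43 FyFT -0.02 Fz -2.23 tqFT 0.052 yaw 134.1 p [0.4633 0.1008 0.2368] jt5 -0.519
```

{"name": "servo_tool", "arguments": {
  "targets": [
    [[1.5,0,0.2,0,0,0,0.017],[1.5,0,0.42,0,0,0,0.035],[1.5,0,0.42,0,0,0,0.035],[1.5,0,0.42,0,0,0,0.035]]
  ]
}}

```text
time_s: 25.28
tcp_pos: [0.4662, 0.1036, 0.2367]
orientation: [-180.0, -0.0, 132.1]
wrist_force: [2.8, -2.2, -1.2]
opening: 0.251
```

Run:
```python
from h import *
T(4);T(4)
```

```text
t 25.475 TAU 0.081 Mb -0.674 Mt 0.266 Fx 3.51 Fy -1.24 FyFT -0.99 Fz -1.48 tqFT 0.074 yaw 132.08 p [0.4662 0.1036 0.2368] jt5 -0.631
t 25.675 TAU 0.1 Mb -0.738 Mt 0.243 Fx 3.15 Fy -1.41 FyFT -1.23 Fz -1.75 tqFT 0.115 yaw 132.08 p [0.4662 0.1036 0.2368] jt5 -0.642
```

{"name": "servo_tool", "arguments": {
  "targets": [
    [[1.5,0,0.18,0,0,0,0.017],[1.5,0,0.36,0,0,0,0.035],[1.5,0,0.36,0,0,0,0.035],[1.5,0,0.36,0,0,0,0.035]]
  ]
}}

```text
time_s: 26.18
tcp_pos: [0.469, 0.1061, 0.2368]
orientation: [-180.0, -0.0, 130.1]
wrist_force: [2.5, -2.3, -2.7]
opening: 0.254
```

Run:
```python
from h import *
T(4);T(4)
```

```text
t 26.375 TAU 0.241 Mb -0.756 Mt 0.365 Fx 3.03 Fy -1.7 FyFT -1.49 Fz -1.93 tqFT 0.204 yaw 130.08 p [0.4689 0.1061 0.2368] jt5 -0.776
t 26.575 TAU 0.261 Mb -0.761 Mt 0.363 Fx 2.82 Fy -1.76 FyFT -1.61 Fz -1.9 tqFT 0.276 yaw 130.08 p [0.4689 0.1061 0.2368] jt5 -0.782
```

Run:
```python
from h import *
arc([-2,-6,-12,-19])
st,f=grab('top','t15')
cv2.imwrite('pics/t15c.png',np.hstack([cv2.resize(cv2.imread(f'pics/{n}.png')[220:250,292:322],(390,390),interpolation=2) for n in ('t14','t15')]))
```

```text
-2 [-0.02 -0.38  0.  ] -0.035
-6 [-0.09 -1.14  0.  ] -0.105
-12 [-0.31 -2.27  0.  ] -0.209
-19 [-0.7  -3.55  0.  ] -0.332
```

View pics/t15c.png

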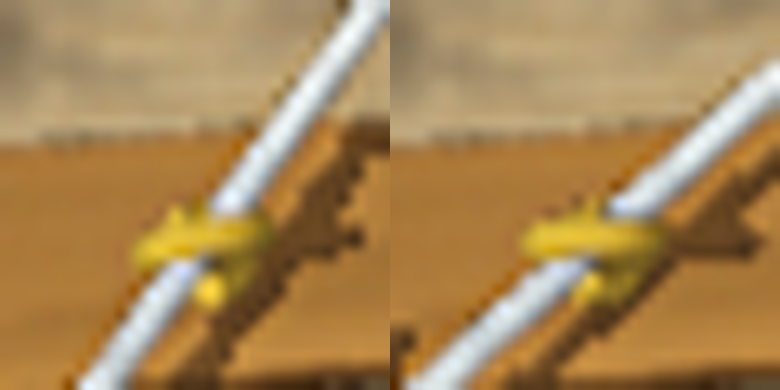

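{"name": "servo_tool", "arguments": {
  "targets": [
    [[1.5,-0.02,-0.38,0,0,0,-0.035],[1.5,-0.09,-1.14,0,0,0,-0.105],[1.5,-0.31,-2.27,0,0,0,-0.209],[1.5,-0.7,-3.55,0,0,0,-0.332],[1.5,-0.7,-3.55,0,0,0,-0.332]]
  ]
}}

```text
time_s: 27.25
tcp_pos: [0.4456, 0.0776, 0.2367]
orientation: [-180.0, -0.1, 149.1]
wrist_force: [-0.1, 0.2, -1.5]
opening: 0.251
```

Run:
```python
from h import *
T(6)
st,f=grab('top','t16')
cv2.imwrite('pics/t16c.png',cv2.resize(f[200:260,280:340],(600,600),interpolation=2))
```

```text
t 27.55 TAU 0.034 Mb 0.01 Mt 0.035 Fx 0.1 Fy -0.04 FyFT -0.4 Fz -1.01 tqFT 0.038 yaw 149.07 p [0.4464 0.0783 0.2367] jt5 0.014
```

View pics/t16c.png

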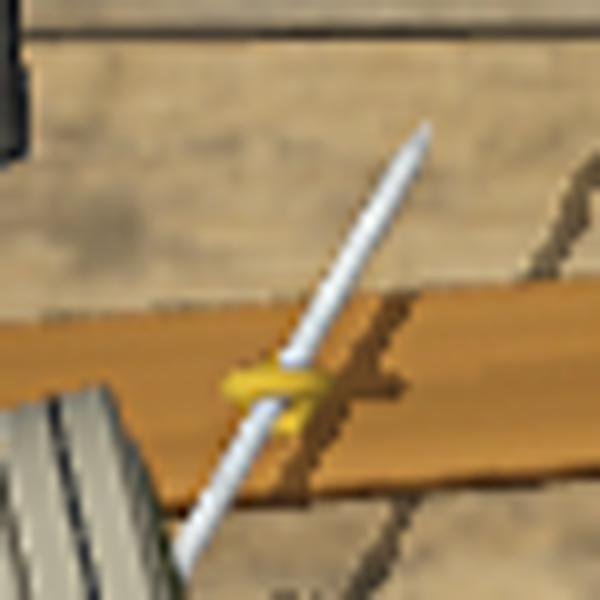

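{"name": "servo_tool", "arguments": {
  "targets": [
    [[1.5,1.2,-0.02,0,0,0,0],[1.5,2.6,-0.03,0,0,0,0],[1.5,4,-0.05,0,0,0,0],[1.5,5.4,-0.06,0,0,0,0],[1.5,6.6,-0.08,0,0,0,0]]
  ]
}}

```text
time_s: 28.22
tcp_pos: [0.3883, 0.1117, 0.2369]
orientation: [180.0, -0.0, 149.1]
wrist_force: [0.9, -0.6, -0.7]
opening: 0.254
```

{"name": "servo_tool", "arguments": {
  "targets": [
    [[1.5,0.8,-0.01,0,0,0,0],[1.5,1.6,-0.02,0,0,0,0],[1.5,1.6,-0.02,0,0,0,0]]
  ]
}}

```text
time_s: 28.6
tcp_pos: [0.3751, 0.1194, 0.2368]
orientation: [180.0, -0.0, 149.1]
wrist_force: [0.1, 0.1, -0.3]
opening: 0.251
```

Run:
```python
from h import *
s=T(1)
print(s['joint_positions'])
st,f=grab('top','t17')
cv2.imwrite('pics/t17c.png',f)
cv2.imwrite('pics/t17d.png',cv2.resize(f[200:280,250:350],(750,600),interpolation=2))
```

```text
t 28.65 TAU 0.299 Mb -0.331 Mt 0.089 Fx -0.15 Fy -1.17 FyFT 0.64 Fz -1.31 tqFT -0.067 yaw 149.11 p [0.3754 0.1192 0.2369] jt5 -0.014
[-32.7888   0.0937   8.566  127.692   -0.0206  52.2025  34.9022]
```

View pics/t17d.png

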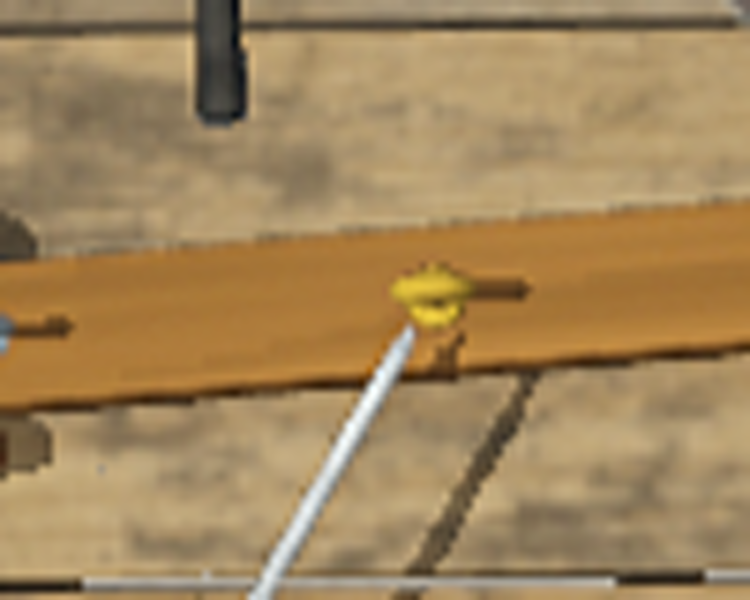

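View pics/t17c.png

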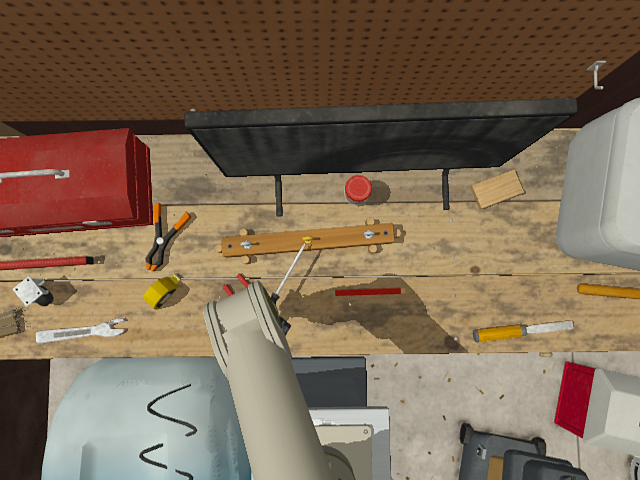

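{"name": "servo_tool", "arguments": {
  "targets": [
    [[1.5,0.6,0,0,0,0,0],[1.5,0.6,0,-3,0,0,0],[1.5,0.6,0,-6,0,0,0],[1.5,0.6,0,-9,0,0,0],[1.5,0.6,0,-9,0,0,0]]
  ]
}}

```text
time_s: 29.32
tcp_pos: [0.3708, 0.1225, 0.3286]
orientation: [179.8, 0.1, 149.1]
wrist_force: [0.1, -0.4, -1.0]
opening: 0.252
```

Run:
```python
from h import *
s=env.state(); print(s['tcp_pos'],s['orientation'])
mv([.47,-.28,.32],[180,0,90])
Tt=cam('top'); print(onz(Tt,(446,208),.01),onz(Tt,(403,291),.005),onz(Tt,(558,265),.0),onz(Tt,(475,335),0.01),onz(Tt,(403,233),.026))
```

```text
[0.3708 0.1225 0.3286] [179.8022   0.1117 149.0871]
shift [-29.19 -29.44   0.82] rot [ 0.0041 -0.      1.0313]
[ 0.6165 -0.3056  0.01  ] [ 0.4208 -0.1981  0.005 ] [ 0.4778 -0.5695  0.    ] [ 0.317  -0.3618  0.01  ] [ 0.5559 -0.1986  0.026 ]
```

{"name": "servo_tool", "arguments": {
  "targets": [
    [[1.5,-4,-4,0.1,0,0,0.14],[1.5,-8,-8,0.2,0,0,0.28],[1.5,-12,-12,0.3,0,0,0.42],[1.5,-16,-16,0.4,0,0,0.57],[1.5,-20,-20,0.5,0,0,0.71]]
  ]
}}

```text
time_s: 29.95
tcp_pos: [0.439, -0.1537, 0.3209]
orientation: [-180.0, -0.0, 108.2]
wrist_force: [1.1, 1.3, -1.7]
opening: 0.255
```

Run:
```python
from h import *
s=env.state(); print(s['tcp_pos'],s['orientation'])
mv([.47,-.28,.24],[180,0,90])
```

```text
[ 0.439  -0.1537  0.3209] [-179.9659   -0.011   108.1527]
shift [-12.96  -0.99   8.09] rot [-0.0006 -0.0001  0.3168]
```

{"name": "servo_tool", "arguments": {
  "targets": [
    [[1.5,-4,-0.3,1,0,0,0.11],[1.5,-8,-0.6,3,0,0,0.22],[1.5,-12.5,-0.9,5,0,0,0.31],[1.5,-12.9,-1,7,0,0,0.31],[1.5,-12.9,-1,8,0,0,0.31]]
  ]
}}

```text
time_s: 30.58
tcp_pos: [0.4698, -0.2771, 0.2397]
orientation: [-179.8, -0.1, 90.7]
wrist_force: [0.3, 0.6, -0.5]
opening: 0.253
```

Run:
```python
from h import *
s=env.state(); print(s['tcp_pos'],s['orientation'],s['wrist_force'])
st,f=grab('wrist','w20');st,f=grab('side','s20')
cv2.imwrite('pics/s20c.png',cv2.resize(f[240:390,280:480],None,fx=4,fy=4,interpolation=2))
```

```text
[ 0.4698 -0.2771  0.2397] [-179.8221   -0.0526   90.6613] [ 0.2941  0.6394 -0.4728]
```

View pics/s20c.png

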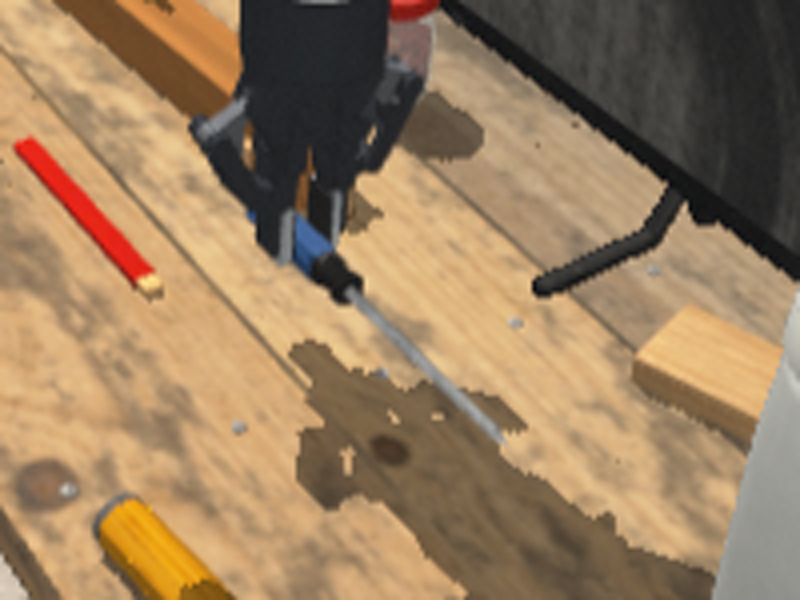

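View pics/w20.png

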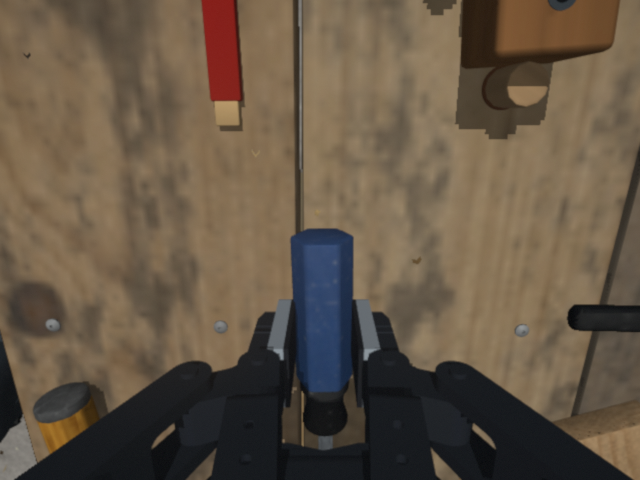

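{"name": "servo_tool", "arguments": {
  "targets": [
    [[1.5,0,0,2.5,0,0,0],[1.5,0,0,4.5,0,0,0],[1.5,0,0,5.5,0,0,0],[1.5,0,0,5.8,0,0,0],[1.5,0,0,5.95,0,0,0]]
  ]
}}

```text
time_s: 31.3
tcp_pos: [0.4708, -0.2776, 0.1829]
orientation: [179.9, 0.0, 90.7]
wrist_force: [-0.1, -0.2, -0.9]
opening: 0.257
```

{"name": "servo_tool", "arguments": {
  "targets": [
    [[1.5,0,0,0.04,0,0,0],[1.5,0,0,0.04,0,0,0]]
  ]
}}

```text
time_s: 31.55
tcp_pos: [0.4706, -0.2777, 0.1822]
orientation: [180.0, 0.0, 90.7]
wrist_force: [-0.5, 0.4, -2.0]
opening: 0.252
```

{"name": "servo_tool", "arguments": {
  "targets": [
    [[1.5,0,0,0.12,0,0,0],[1.5,0,0,0.22,0,0,0],[1.5,0,0,0.22,0,0,0]]
  ]
}}

```text
time_s: 31.92
tcp_pos: [0.4705, -0.2776, 0.1797]
orientation: [180.0, -0.0, 90.7]
wrist_force: [-0.4, 0.1, 1.5]
opening: 0.256
```

Contact is just starting (Fz about +2.5 N relative to hanging). I'll release gently.

{"name": "servo_tool", "arguments": {
  "targets": [
    [[2.6,0,0,0,0,0,0],[3.2,0,0,0,0,0,0],[4.5,0,0,0,0,0,0],[6.5,0,0,0,0,0,0],[8.5,0,0,0,0,0,0]]
  ]
}}

```text
time_s: 32.55
tcp_pos: [0.4704, -0.2776, 0.1797]
orientation: [-180.0, -0.0, 90.7]
wrist_force: [0.9, -0.7, 0.6]
opening: 0.928
```

{"name": "servo_tool", "arguments": {
  "targets": [
    [[8.5,0,0,0,0,0,0],[8.5,0,0,-1.5,0,0,0],[8.5,0,0,-5,0,0,0],[8.5,0,0,-10,0,0,0],[8.5,0,0,-14,0,0,0]]
  ]
}}

```text
time_s: 33.17
tcp_pos: [0.4703, -0.278, 0.3226]
orientation: [179.9, 0.0, 90.6]
wrist_force: [0.8, 0.5, -0.2]
opening: 0.995
```

{"name": "servo_tool", "arguments": {
  "targets": [
    [[8.5,5,0,-5,0,0,0],[8.5,8,0,-8,0,0,0],[8.5,8,0,-8,0,0,0]]
  ]
}}

```text
time_s: 33.55
tcp_pos: [0.4702, -0.1957, 0.4033]
orientation: [179.7, -0.0, 90.9]
wrist_force: [0.0, -0.5, -0.6]
opening: 0.995
```

Run:
```python
from h import *
s=env.state(); print(s['time_s'],s['tcp_pos'],s['orientation'],s['wrist_force'])
st,f=grab('top','t30');st,g=grab('side','s30')
cv2.imwrite('pics/s30c.png',cv2.resize(g[200:380,260:500],None,fx=3.3,fy=3.3,interpolation=2))
w=cv2.imread('pics/top0.png')
cv2.imwrite('pics/t30c.png',np.vstack([cv2.resize(x[150:310,150:550],(800,300)) for x in (w,f)]))
```

```text
33.55 [ 0.4702 -0.1957  0.4033] [179.6555  -0.0378  90.8802] [ 0.0149 -0.5127 -0.6377]
```

View pics/s30c.png

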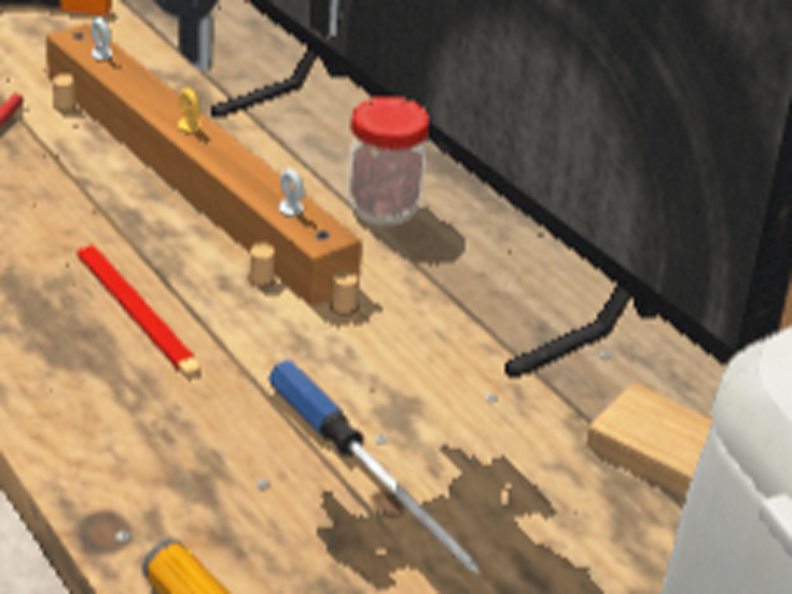

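View pics/t30c.png

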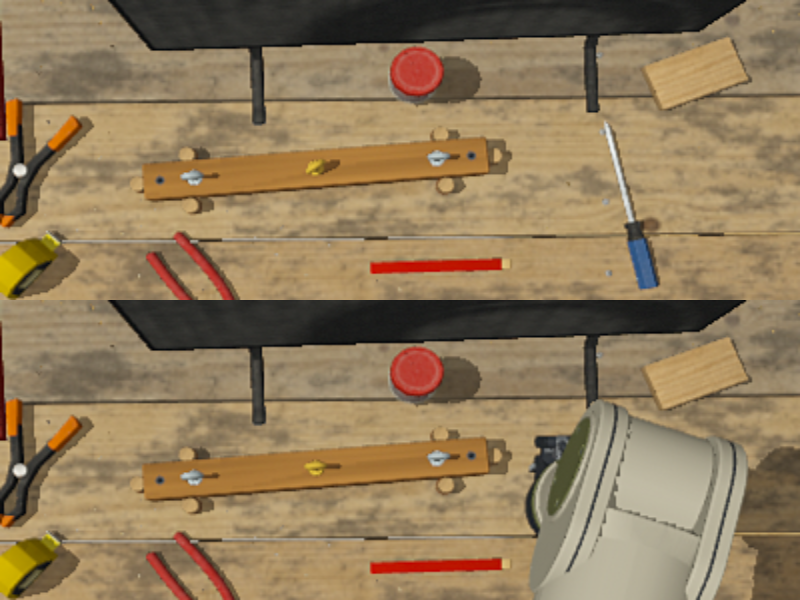

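Run:
```python
from station import env
print(env.hand_in())
```

```text
the job is handed in; nothing more can be done
None
```

The brass eye is wound in until it went hard, and the screwdriver is out of the loop and lying flat on the bench, clear of the rail. I handed the job in at about 34 s.

- **Winding:** I put the shaft through the brass eye in the middle place and turned it clockwise in small steps. The eye turned about 40° (roughly 0.65–0.7 rad).
- **When I stopped:** the torque at the eye stayed at about 0.03–0.10 N m while it turned, then jumped to about 0.24–0.26 N m within one 2° step. I stopped there. With the shaft unloaded again, the reading was still about 0.03 N m, so the real seating torque is probably 0.21–0.23 N m.
- **Last pictures:** the eye had not turned back, the screwdriver lies flat at the right-hand end of the rail, and nothing is touching the gripper. The jar, tape measure and pencil look unmoved from the first top view.

**Checks that disagreed or could not be made:**
- The tool geometry put the shaft about 3 mm sideways of where the top view showed it. I corrected this before inserting.
- The first estimate of the eye's centre was about 1 mm off, which I corrected from the measured forces.
- An early torque estimate that ignored force along the shaft read too high, so I replaced it with one using the wrist force.
- No camera view could show whether the collar actually touches the wood, so its seating rests on the torque jump alone.

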